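# Hook up the return springs of a slide bed

## Robot

A 6-joint arm with a two-finger parallel gripper is mounted at the origin on the work surface. World frame = base frame: x ahead of the robot, y to its left, z up, the work surface at z = 0. Lengths are in mm, angles in rad, forces in N, time in s.
With the tool pointing down it reaches from about 300 to 775 mm from the base axis. Payload 14.6 kg.
Tool frame: the origin (TCP) lies at the very end of the fingers, on their centre line; the grasp point (between the pads) lies 19 mm behind it; z points along the fingers, y is the line along which they close (so a half turn about z gives the same grasp; the last joint's range is limited). The gripper opens to 94 mm and grips with 3 to 60 N. Pads are 16 mm wide; open, the fingers measure 119 mm over their backs; the gripper's body (75 mm by 177 mm) begins 78 mm behind the grasp point.
Start: joints at [-1.408, 0.3, 1.521, -0, 1.321, -0.067], TCP at [125.274, -535.533, 205.446] pointing down, gripper open.
Joint ranges: [-3.03, 3.03], [-0.79, 2.21], [0.23, 2.52], [-1.04, 4.18], [0, 3.07], [-2.55, 2.55]. Speed limits (rad/s): [2.22, 2.22, 2.57, 3.14, 3.14, 3.14].

## Interface

Orientations are given as [roll, pitch, yaw] about the fixed x, y, z axes, in that order (R = Rz(yaw) Ry(pitch) Rx(roll)).
In Python, from cell import manip, optics gives the robot as it stands.
- The arm moves only by the shell command python3 -m crank 'ROWS' [FORCE]. ROWS is JSON, a list of rows, each a list of 7 numbers: the opening in per cent of the stroke, from 0 (shut) to 100 (fully open), then the shift along the tool's x, y, z in mm, then the turn, a rotation vector about the tool's x, y, z in rad. A call has 1 to 10 rows; each row is the pose to reach, as a shift and turn from the pose commanded when the call began, along the tool's axes at that moment; what a row does not reach only later rows make up. A row lasts 1/10 s, in which the tool goes at most 50 mm and 8.59 degrees, less where a joint would pass 70% of its speed; a pose out of reach is approached as far as the arm can. A call with a gripper value outside its range is refused whole. The fingers move at their own pace and stop on an object; FORCE is the grip in N (left out, the last holds). Time passes only in rows, so rows that repeat a pose let the fingers close. It gives the time, the measured TCP pose, the force, the opening and the grip force at its end, in the units of the state.
- manip.read_state(): the state, without advancing time (a new reading comes with each control period).
- optics.camera(name): name is "scene" or "top" or "wrist"; returns (picture, depth): 480x640x3 uint8, red, green, blue; 480x640 float32, mm along the optical axis (not along the pixel's ray), 0 where there is no reading.
- optics.calibration(name): a dict with "camera_matrix" (3x3 intrinsics, pixels), "k1" (the pictures are not rectified: a ray, as slopes to the right and down, at radius r is drawn at 1 + k1 r^2 times it, then the intrinsics apply), "R" (3x3) and "t" (3): a world point X has camera coordinates R X + t. Camera axes: x right, y down, z forward; pixel columns grow to the right and rows downward; lengths in mm; the calibration is good to about 2 mm. A picture is of the moment at which its call begins: read the wrist's pose just before it. calibration takes no time and is no camera call; for the wrist camera it gives the pose at the moment of the call.
- manip.sign_off(): hands the job in; it is judged then, once.
The state is a dict: "clock": time; "joints": joint angles; "qd": joint speeds; "effort": joint torques, N m; "eef_pos": TCP position; "eef_rot": TCP orientation; "wrist_force": force on the tool from outside, world axes, zero at the start; "moment": the same for the moment, N m; "finger_gap": finger opening in mm; "finger_force": force on a finger pad.
Only numpy, scipy, OpenCV 4.12 (cv2) and the standard library are available. Lean on these libraries where they do the work, as an engineer would, in place of code of your own. Each camera call takes 0.05 s, during which the arm holds its last target. There are 200 camera calls.

## Task

First lift every aluminium bar off the slide bed's rails and lay it flat in the yellow tray. Then, with the spring puller from the green stand and never with the fingers, stretch both springs by their red eyes and drop each hook over its brass anchor pin so that the spring holds it there. Finally hang the puller upright back in its stand, and leave the other things on the bench where they are.

Things in the scene. Friction and masses are not known exactly. Their poses are not given: they have to be found in the camera images.
- bed: The slide bed, fixed: grey plate 150 x 340 x 8 mm; two blue rails (8 mm thick, tops 62 mm up, end stops to 84 mm) at x = +-68 mm; aluminium carriage block at the -y end (top at 46 mm); two springs between the rails. Origin: centre of its underside, on the table. Its y axis points from the block along both springs to the anchor pins: the direction in which the springs are stretched. z is up.
- eye1 (a point): Centre of the pull eye of spring 1 (at x = +34 mm of the bed): a level loop of red 6 mm wire, 40 mm above the table. Opening from above: 22 mm (x) by 36 mm (y); inner faces of its front (+y, shallow V) and rear wires are 18 mm from here. The spring tilts up 0 to 0.35 rad (drops by its own weight) about a pivot 103 mm + stretch behind here (-y), 40 mm above the table; no sideways swing.
- tip1 (a point): Middle of the down-turned hook tip of spring 1 (at x = +34 mm of the bed), 59 mm beyond the eye centre (+y) and 10 mm below it. Hook and eye are one rigid piece: red 6 mm wire runs level from the eye's front wire 38 mm in +y, then turns straight down; the tip ends 20 mm below the wire's middle line.
- anchor1 (a point): Centre of the anchor pin of spring 1: level brass pin, 10 mm diameter, along the bed's x, 31.5 mm above the table, free length 24 mm between a steel bracket (outer side, top at 54 mm) and a 16 mm brass head. Axes as the bed's. The relaxed hook tip is 22 mm short of it. Hooked: the level wire lies on the pin, the tip is held by the spring on its far (+y) side, 8 mm from the pin's middle line.
- eye2 (a point): Centre of the pull eye of spring 2 (at x = -34 mm of the bed): a level loop of red 6 mm wire, 40 mm above the table. Opening from above: 22 mm (x) by 36 mm (y); inner faces of its front (+y, shallow V) and rear wires are 18 mm from here. The spring tilts up 0 to 0.35 rad (drops by its own weight) about a pivot 103 mm + stretch behind here (-y), 40 mm above the table; no sideways swing.
- tip2 (a point): Middle of the down-turned hook tip of spring 2 (at x = -34 mm of the bed), 59 mm beyond the eye centre (+y) and 10 mm below it. Hook and eye are one rigid piece: red 6 mm wire runs level from the eye's front wire 38 mm in +y, then turns straight down; the tip ends 20 mm below the wire's middle line.
- anchor2 (a point): Centre of the anchor pin of spring 2: level brass pin, 10 mm diameter, along the bed's x, 31.5 mm above the table, free length 24 mm between a steel bracket (outer side, top at 54 mm) and a 16 mm brass head. Axes as the bed's. The relaxed hook tip is 22 mm short of it. Hooked: the level wire lies on the pin, the tip is held by the spring on its far (+y) side, 8 mm from the pin's middle line.
- hook1: The red hook and eye of spring 1, one piece; origin at the spring's pivot when relaxed (moves out with the stretch). It pulls back with 1.8 N + 150 N/m x stretch; hooked on its pin it is stretched 30 mm (6.3 N), the stop is at 50 mm. Not to be touched by the fingers.
- hook2: The red hook and eye of spring 2, one piece; origin at the spring's pivot when relaxed (moves out with the stretch). It pulls back with 1.8 N + 150 N/m x stretch; hooked on its pin it is stretched 30 mm (6.3 N), the stop is at 50 mm. Not to be touched by the fingers.
- bar1_mid (a point): Centre of bar 1: loose aluminium bar 230 x 16 x 16 mm with black ends, about 0.16 kg, its length along x; at the start it lies across the two rails of the bed, over the springs. May be absent (None).
- bar2_mid (a point): Centre of bar 2: loose aluminium bar 230 x 16 x 16 mm with black ends, about 0.16 kg, its length along x; at the start it lies across the two rails of the bed, over the springs. May be absent (None).
- bar3_mid (a point): Centre of bar 3: loose aluminium bar 230 x 16 x 16 mm with black ends, about 0.16 kg, its length along x; at the start it lies across the two rails of the bed, over the springs. May be absent (None).
- bar4_mid (a point): Centre of bar 4: loose aluminium bar 230 x 16 x 16 mm with black ends, about 0.16 kg, its length along x; at the start it lies across the two rails of the bed, over the springs. May be absent (None).
- tray: Yellow open tray, fixed: 262 (x) x 202 (y) x 35 mm outside, walls and floor 5 mm thick. Origin: centre of its underside, on the table.
- puller_grip (a point): Centre of the orange handle of the spring puller (0.14 kg): handle 22 x 22 mm, 55 mm tall, upright (z up), its faces square to x and y, over a steel collar (60 mm across, 5 mm thick, underside 32.5 mm below here), from which a 7 mm round shank runs straight down. y is the direction of the toe.
- puller_toe (a point): Bottom of the puller's shank, on its middle line, 82.5 mm below the handle's centre: there the 7 mm rod turns level to +y as a toe that reaches 17.5 mm from the shank's middle line. The toe's top is 3.5 mm above this point.
- stand_rim (a point): Centre of the rim of the green puller stand, 70 mm above the table: a fixed square sleeve, 60 mm wide outside, opening 44 x 44 mm, floor 6 mm above the table, on a 90 mm dark foot. The puller hangs in it upright, collar on the rim, shank and toe inside (handle centre 32.5 mm above this point).
- oil_can: Bystander, loose: blue can, 52 mm across, 120 mm tall. Origin: at its underside.
- tape_roll: Bystander, loose: yellow roll, 90 mm across, 24 mm tall. Origin: at its underside.
- driver: Bystander, loose: screwdriver with a red handle, about 200 mm long. Origin: on its axis line, underside.
- mug: Bystander, loose: blue mug, 94 mm across, 90 mm tall. Origin: at its underside.
- gauge_block: Bystander, loose: dark steel block, 70 x 50 x 30 mm. Origin: at its underside.
- jar: Bystander, loose: white jar, 60 mm across, 75 mm tall. Origin: at its underside.
Mind the look-alikes: they are no part of the job. What is shaped like the part that bears bar2_mid but purple is not meant.

How it is judged (in metres and radians):
On the way, in this order (a step that is already met when the one before it is completed fails the run):
1. all bars lie flat in the tray (x of bar1_mid in the frame of tray between -0.05 and 0.05 m and y of bar1_mid in the frame of tray between -0.094 and 0.094 m and z of each of bar1_mid, bar2_mid, bar3_mid, bar4_mid in the frame of tray below 0.022 m and x of bar2_mid in the frame of tray between -0.05 and 0.05 m and y of bar2_mid in the frame of tray between -0.094 and 0.094 m and x of bar3_mid in the frame of tray between -0.05 and 0.05 m and y of bar3_mid in the frame of tray between -0.094 and 0.094 m and x of bar4_mid in the frame of tray between -0.05 and 0.05 m and y of bar4_mid in the frame of tray between -0.094 and 0.094 m), for 0.2 s.
2. both springs are hooked over their anchor pins (y of tip1 in the frame of anchor1 between 0.004 and 0.014 m and z of tip1 in the frame of anchor1 below 0.004 m and y of tip2 in the frame of anchor2 between 0.004 and 0.014 m and z of tip2 in the frame of anchor2 below 0.004 m), for 0.2 s.
At the end, for the whole second after the job is handed in: Every bar lies flat in the tray (centre within 50 mm lengthwise, 94 mm across, under 22 mm up); each hook tip 4 to 14 mm beyond the pin centre, at most 4 mm above it; puller hangs in its stand within 12 mm, handle 27 to 38 mm above the rim, tilt under 0.12 rad (all of step 1 and all of step 2 and horizontal distance between puller_grip and stand_rim below 0.012 m and z of puller_grip in the frame of stand_rim between 0.027 and 0.038 m and angle between puller_grip's own z axis and vertical below 0.12 rad); the robot touches nothing.
It fails at once if a finger or the arm pushes on the hook of spring 1 (contact force between any of the fingers, the arm and hook1 above 1 N).
It fails at once if a finger or the arm pushes on the hook of spring 2 (contact force between any of the fingers, the arm and hook2 above 1 N).
It fails at once if a bystander is moved more than 30 mm (distance of any of oil_can, tape_roll, driver, mug, gauge_block, jar from where it was at the start of the episode above 0.03 m).
Of bar1, bar2, bar3, bar4 only 2 to 4 are there at a start; the rules pass over those that are not, and their reading is None.
At some moment in a run one of bar1, bar2, bar3, bar4 may be knocked a few centimetres aside while the robot is not near it.
It also fails if it takes over 210 s, if anything falls off the work surface, if the arm or the gripper's body presses on something with over 40 N, if the wrist force passes 120 N, or if a joint passes its speed limit or range.

## Working session

There is one attempt and no reset: what is moved stays moved. The work goes in short steps, Python scripts to look and compute and a shell command to move; the robot and the scene stay as the last step left them, time stands still between calls to the robot, and variables do not carry over. Pictures are saved under pics/ and viewed, at most 14 in all, crops included, and the job is handed in when it is done.

```bash
ls; mkdir -p pics; python3 - <<'E'
from cell import manip, optics
import cv2,numpy as np
print(manip.read_state())
for n in ["scene","top"]:
    p,d=optics.camera(n); cv2.imwrite(f"pics/{n}0.png",p[:,:,::-1]); np.savez(f"{n}0.npz",p=p,d=d)
    print(n,optics.calibration(n))
E
```

```text
pics
{'clock': 0.0, 'joints': array([-1.40763534e+00,  3.00494042e-01,  1.52157594e+00, -2.50281788e-05,
        1.32067294e+00, -6.66240070e-02]), 'qd': array([-0.00035337,  0.00034151, -0.00098487, -0.00051082, -0.00116549,
        0.00128096]), 'effort': array([-7.56595600e-04, -5.31811345e+01, -3.52733552e+01,  7.07883644e-02,
        2.44344230e-02, -8.98818666e-05]), 'eef_pos': array([ 125.20894157, -535.29694924,  204.87591511]), 'eef_rot': array([-3.14044333e+00, -5.23898607e-05,  2.29791168e-01]), 'wrist_force': array([0.60662064, 0.55843528, 0.09963133]), 'moment': array([-0.0054905 , -0.0745943 , -0.00837973]), 'finger_force': 0.0, 'finger_gap': 93.99800449516096}
scene {'camera_matrix': array([[597.33107043,   0.        , 326.50454358],
       [  0.        , 597.33107043, 229.01012199],
       [  0.        ,   0.        ,   1.        ]]), 'k1': 0.0655470322253418, 'R': array([[-0.8108377 ,  0.58489274,  0.02104065],
       [ 0.3426013 ,  0.50348208, -0.79317724],
       [-0.4745172 , -0.63592946, -0.60862727]]), 't': array([ 434.62628391, -110.72753741, 1553.67518395])}
top {'camera_matrix': array([[570.21447268,   0.        , 324.14142007],
       [  0.        , 570.21447268, 237.09125227],
       [  0.        ,   0.        ,   1.        ]]), 'k1': -0.09759202707281478, 'R': array([[-0.02095566, -0.99977469,  0.00338109],
       [-0.99311922,  0.02042619, -0.11531252],
       [ 0.11521747, -0.00577428, -0.99332351]]), 't': array([  17.57985196,  562.1486543 , 1351.32757372])}
```

View pics/top0.png

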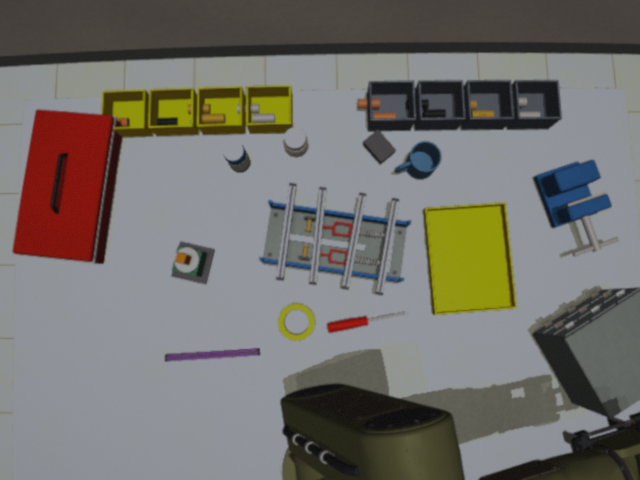

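View pics/scene0.png

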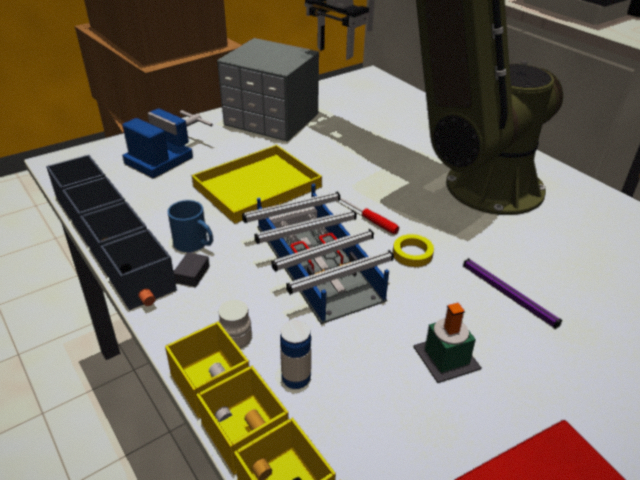

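The top view shows four aluminium bars across the bed, at (287,232), (317,237), (353,240) and (387,247). The tray is at (470,258) and the stand with the orange puller handle at (190,260). The red eyes are at (340,230) and (333,256), with the brass pins at about (308,226) and (305,252). Possible mix-ups:
- **Bars:** the purple bar at (212,354) is the decoy.
- **Tray:** the yellow bins at (200,110) are not the tray.
- **Puller handle:** the orange parts in the bins at (370,104) and (212,118) are not the handle.
- **Springs:** the red box and the screwdriver are not the springs.

```bash
cat > h.py <<'E'
import numpy as np, cv2
from cell import manip, optics
def grab(n):
    c=optics.calibration(n); p,d=optics.camera(n); return p,d,c
def rays(c,uv):
    K=c["camera_matrix"];s=(np.asarray(uv,float).reshape(-1,2)-K[:2,2])/[K[0,0],K[1,1]]
    u=s.copy()
    for _ in range(8): u=s/(1+c["k1"]*(u**2).sum(1,keepdims=True))
    return np.c_[u,np.ones(len(u))]
def cloud(d,c):
    v,u=np.mgrid[:480,:640]; r=rays(c,np.c_[u.ravel(),v.ravel()])
    return ((r*d.reshape(-1,1)-c["t"])@c["R"]).reshape(480,640,3)
def plane(c,uv,z):
    r=rays(c,uv)@c["R"]; o=-c["R"].T@c["t"]; return o+r*((z-o[2])/r[:,2])[:,None]
def hsv(p): return cv2.cvtColor(p,cv2.COLOR_RGB2HSV)
def blobs(m,amin=20):
    n,l,s,ce=cv2.connectedComponentsWithStats(m.astype(np.uint8)); 
    return [(l==i) for i in range(1,n) if s[i,4]>=amin]
E
python3 - <<'E'
from h import *
c=optics.calibration("top"); z=np.load("top0.npz"); p,d=z["p"],z["d"]; X=cloud(d,c); H=hsv(p)
h,s,v=[H[...,i].astype(int) for i in range(3)]
def rect(P):
    (cx,cy),(w,hh),a=cv2.minAreaRect(P[:,:2].astype(np.float32)); return np.round([cx,cy,w,hh,a],1)
U,V=np.meshgrid(range(640),range(480))
def box(a,b,e,f): return (U>a)&(U<b)&(V>e)&(V<f)
print("table z",np.median(X[390:420,100:150,2]))
m=box(255,420,175,300)&(X[...,2]>66)&(d>0)&~((h>95)&(h<125)&(s>120))
for b in blobs(m,60): 
    P=X[b]; q=P[:,:2]-P[:,:2].mean(0); w=np.linalg.svd(q,full_matrices=False)[2][0]; print("bar",b.sum(),rect(P),np.median(P[:,2]), "dir",np.arctan2(w[1],w[0]))
m=box(255,420,175,300)&(h>95)&(h<125)&(s>100)
for b in blobs(m,60): print("rail",b.sum(),rect(X[b]),rect(plane(c,np.c_[U[b],V[b]],62)))
m=box(415,530,190,325)&(h>22)&(h<35)&(s>100)
for b in blobs(m,300): print("tray",b.sum(),rect(X[b]), rect(plane(c,np.c_[U[b],V[b]],35)))
m=box(270,380,200,280)&((h<6)|(h>174))&(s>150)
for b in blobs(m,10): print("red",b.sum(),rect(plane(c,np.c_[U[b],V[b]],40)),U[b].mean(),V[b].mean())
m=box(290,330,210,270)&(h>12)&(h<28)&(s>120)
for b in blobs(m,8): print("brass",b.sum(),rect(plane(c,np.c_[U[b],V[b]],35)))
m=box(160,225,230,290)
b=m&(h<18)&(s>150)&(X[...,2]>100); print("handle",b.sum(),rect(X[b]),np.percentile(X[b][:,2],[5,50,95]))
b=m&(h>50)&(h<95)&(s>80); print("green",b.sum(),rect(X[b]))
E
```

```text
table z 0.01106307326861309
bar 707 [573.1  97.1  20.  230.8  81.3] 78.72734079140604 dir 2.9906235462195783
bar 672 [562.3  21.1  16.6 231.7  83. ] 78.77571316136647 dir 3.020003214412834
bar 685 [547.1 -64.6  17.8 231.1  77.9] 79.0282640475593 dir 2.9314569790108083
bar 701 [ 534.  -142.4   17.   229.    78.3] 79.14682389691387 dir 2.940305021919081
rail 71 [639.4 116.1  37.7   7.6  80.6] [638.8 118.   40.2  11.7  76.6]
rail 100 [628.8  51.7  51.4   8.6  80.4] [627.5  51.8  51.4  10.9  81.1]
rail 137 [614.8 -30.5  72.4   8.4  80.7] [613.8 -30.2  72.2  10.9  80.6]
rail 116 [516.9 -46.5  52.4 252.6  50.4] [ 599.6 -115.9   58.4   11.6   79.8]
rail 61 [ 590.  -181.2   31.1    8.1   78.5] [ 589.3 -182.7   33.6   11.5   84.4]
rail 90 [464.   42.6 129.4  38.3  41.7] [494.4  69.3  57.9   8.4  80.7]
rail 88 [481.6  -8.5  57.7   8.2  80.5] [481.5  -8.5  57.8   8.3  80.3]
rail 96 [469.7 -89.3  63.8  12.7  81.4] [468.2 -87.3  60.    9.7  81.6]
tray 8855 [ 498.3 -220.9  260.4  478.8    3. ] [ 504.9 -346.1  260.7  205.7    3. ]
red 102 [583.1 -25.2  67.6  31.3  79.3] 339.46078431372547 228.49019607843138
red 68 [515.6 -15.   59.5  30.7  80.7] 334.05882352941177 256.05882352941177
brass 41 [593.4  43.1   8.1  28.3  77.8]
brass 34 [529.3  54.1   7.2  24.3  89. ]
handle 54 [511.1 330.9  20.1  18.5  71.1] [106.07162125 128.08417893 134.54831767]
green 142 [510.3 330.8  58.6  60.6  75.3]
```

```bash
python3 - <<'E'
import cv2
p=cv2.imread("pics/top0.png"); cv2.imwrite("pics/crop1.png",cv2.resize(p[170:310,155:425],None,fx=2.9,fy=2.9,interpolation=cv2.INTER_CUBIC))
E
```

```text
(no output)
```

View pics/crop1.png

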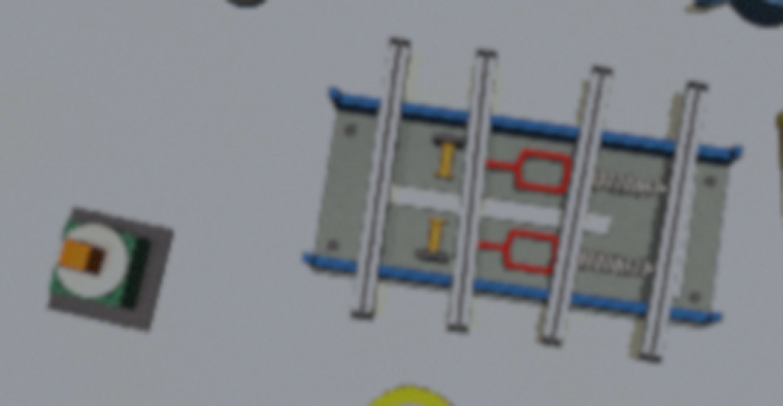

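The crop confirms it: four bars with black ends lie across the rails, the red eyes and brass pins are between them, and the puller is in the green stand at crop (95,260). Next I need a small planner that prints tool-frame shifts.

```bash
cat > plan.py <<'E'
# python3 plan.py x y z yaw [x y z yaw ...]: tool-frame shifts for successive calls
import sys, numpy as np
from scipy.spatial.transform import Rotation as R
from cell import manip
s=manip.read_state(); p=s["eef_pos"]; r=R.from_euler("xyz",s["eef_rot"])
print("at",np.round(p,1),np.round(s["eef_rot"],3),"t",round(s["clock"],2),"gap",round(s["finger_gap"],1))
a=np.array(sys.argv[1:],float).reshape(-1,4)
for t in a:
    q=R.from_euler("xyz",[np.pi,0,t[3]]); print(np.round(r.inv().apply(t[:3]-p),1),np.round((r.inv()*q).as_rotvec(),3)); p,r=t[:3],q
E
python3 plan.py 534 -142 205 -.201
```

```text
at [ 125.2 -535.3  204.9] [-3.141 -0.     0.23 ] t 0.1 gap 93.9
[ 4.876e+02 -2.899e+02  3.000e-01] [-0.001  0.     0.431]
```

```bash
python3 -m crank '[[65,488,-290,0,0,0,0.431],[65,488,-290,0,0,0,0.431],[65,488,-290,0,0,0,0.431],[65,488,-290,0,0,0,0.431],[65,488,-290,0,0,0,0.431],[65,488,-290,0,0,0,0.431],[65,488,-290,0,0,0,0.431],[65,488,-290,0,0,0,0.431],[65,488,-290,0,0,0,0.431],[65,488,-290,0,0,0,0.431]]' 20; python3 plan.py 534 -142 205 -.201
```

```text
clock: 1.1
eef_pos: [480.1, -193.5, 205.4]
eef_rot: [-3.142, 0.0, -0.201]
wrist_force: [1.4, -1.6, -0.3]
finger_gap: 60.8
finger_force: 0.0
at [ 480.1 -193.5  205.4] [-3.142  0.    -0.201] t 1.1 gap 60.8
[ 42.5 -61.2   0.3] [-0.  0. -0.]
```

```bash
python3 -m crank '[[65,42.5,-61,0,0,0,0],[65,42.5,-61,0,0,0,0],[65,42.5,-61,0,0,0,0],[65,42.5,-61,0,0,0,0]]'; cat > bars.py <<'E'
from h import *
import sys
def bars(n):
    p,d,c=grab(n); X=cloud(d,c); H=hsv(p); s=H[...,1]
    m=(d>0)&(np.abs(X[...,2]-78)<5)&(s<110)&(X[...,0]>380)&(X[...,0]<720)&(X[...,1]>-220)&(X[...,1]<200)
    for b in blobs(m,150):
        P=X[b][:,:2]; ce=(P.max(0)+P.min(0))/2; w=np.linalg.svd(P-P.mean(0),full_matrices=False)[2][0]; w*=np.sign(w[0])
        t=(P-P.mean(0))@w; n_=np.array([-w[1],w[0]]); e=(P-P.mean(0))@n_
        if t.max()-t.min()>60: print(n,b.sum(),"mid",np.round(P.mean(0)+w*(t.max()+t.min())/2+n_*(e.max()+e.min())/2,1),"len",round(t.max()-t.min(),1),"wid",round(np.subtract(*np.percentile(e,[98,2])),1),"yaw",round(np.arctan2(w[1],w[0]),3),"z",round(np.median(X[b][:,2]),1))
    return p
if __name__=="__main__":
    p=bars(sys.argv[1]); cv2.imwrite(f"pics/{sys.argv[2]}.png",p[:,:,::-1])
E
python3 bars.py wrist w1;python3 plan.py
```

```text
clock: 1.5
eef_pos: [532.6, -143.9, 205.0]
eef_rot: [3.142, 0.001, -0.2]
wrist_force: [-0.1, 0.4, -0.6]
finger_gap: 61.3
finger_force: 0.0
wrist 5955 mid [ 533.9 -137.2] len 230.5 wid 15.3 yaw -0.204 z 77.4
wrist 4729 mid [573.  -63.7] len 181.2 wid 15.6 yaw -0.216 z 77.3
wrist 5095 mid [580.4  23.7] len 196.2 wid 15.9 yaw -0.121 z 77.2
wrist 4500 mid [580.4  98.9] len 219.1 wid 16.5 yaw -0.167 z 77.0
at [ 532.4 -144.5  205.2] [ 3.142e+00  1.000e-03 -2.010e-01] t 1.55 gap 61.4
```

View pics/w1.png

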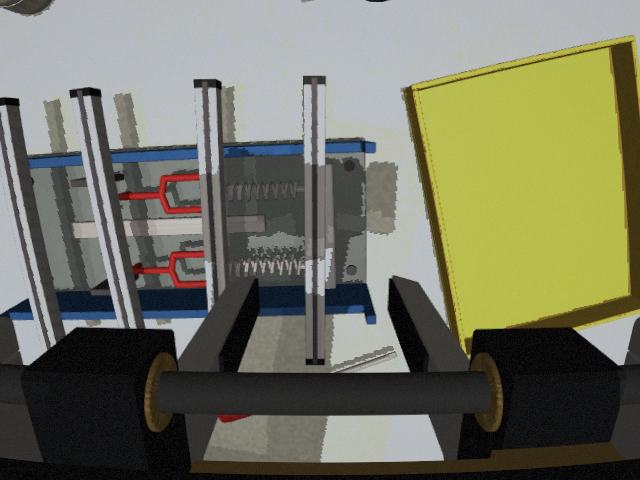

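The wrist view shows bar A at about (314,220), between the open fingers, with both springs and their red eyes to its left. I'll descend and grasp it.

```bash
python3 -m crank '[[65,0.6,-4.5,50,0,0,0],[65,0.6,-4.5,100,0,0,0],[65,0.6,-4.5,130,0,0,0],[65,0.6,-4.5,149,0,0,0],[65,0.6,-4.5,149,0,0,0],[0,0.6,-4.5,149,0,0,0],[0,0.6,-4.5,149,0,0,0],[0,0.6,-4.5,149,0,0,0],[0,0.6,-4.5,149,0,0,0],[0,0.6,-4.5,149,0,0,0]]' 25;  python3 -m crank '[[0,0,0,-30,0,0,0],[0,0,0,-70,0,0,0],[0,0,0,-110,0,0,0],[0,0,0,-110,0,0,0]]'; python3 plan.py
```

```text
clock: 2.55
eef_pos: [534.5, -139.8, 56.9]
eef_rot: [3.142, -0.001, -0.201]
wrist_force: [0.4, 0.9, 0.3]
finger_gap: 24.6
finger_force: 0.0
clock: 2.95
eef_pos: [536.3, -140.4, 172.0]
eef_rot: [3.141, -0.009, -0.201]
wrist_force: [0.2, -0.6, -0.1]
finger_gap: 0.1
finger_force: 0.0
at [ 536.3 -140.4  172. ] [ 3.141 -0.009 -0.201] t 2.95 gap 0.1
```

```bash
python3 - <<'E'
from h import *
# tray frame from top image and rays to rim corners
c=optics.calibration("top"); z=np.load("top0.npz"); p=z["p"]; H=hsv(p); h,s=H[...,0],H[...,1]
U,V=np.meshgrid(range(640),range(480)); m=(U>415)&(U<530)&(V>190)&(V<325)&(h>20)&(h<38)&(s>100)
X=cloud(z["d"],c)
b=max(blobs(m),key=lambda b:b.sum())
f=b&(np.abs(X[...,2]-5)<4); r=b&(np.abs(X[...,2]-35)<5)
for n,q,zz in(("floor",f,5),("rim",r,35)): print(n,cv2.minAreaRect(X[q][:,:2].astype(np.float32)),np.median(X[q],0))
E
```

```text
floor ((505.427978515625, -358.71282958984375), (253.13816833496094, 202.48541259765625), 3.0826737880706787) [ 505.77391834 -350.76532474    5.98651707]
rim ((504.89276123046875, -347.53082275390625), (260.4256591796875, 203.59249877929688), 2.994821310043335) [ 507.30614443 -329.11564963   35.55972394]
```

The fingers needed more time to close, so the lift started empty. Reopen, look and repeat.

```bash
python3 -m crank '[[65,0,0,-35,0,0,0],[65,0,0,-35,0,0,0],[65,0,0,-35,0,0,0],[65,0,0,-35,0,0,0],[65,0,0,-35,0,0,0],[65,0,0,-35,0,0,0],[65,0,0,-35,0,0,0],[65,0,0,-35,0,0,0]]'; python3 bars.py wrist w2; python3 plan.py 534 -139 205 -.204
```

```text
clock: 3.75
eef_pos: [534.3, -139.8, 201.3]
eef_rot: [-3.142, 0.0, -0.201]
wrist_force: [-0.1, 0.2, -0.2]
finger_gap: 60.1
finger_force: 0.0
wrist 6094 mid [ 533.3 -137.2] len 231.3 wid 15.5 yaw -0.202 z 77.4
wrist 4683 mid [575.  -64.2] len 176.4 wid 15.5 yaw -0.216 z 77.3
wrist 5147 mid [581.6  23.4] len 193.2 wid 15.7 yaw -0.12 z 77.2
wrist 4676 mid [582.5  98.7] len 214.3 wid 16.3 yaw -0.165 z 77.0
at [ 534.3 -139.8  201.3] [-3.142  0.    -0.201] t 3.8 gap 60.3
[-0.5 -0.7 -3.7] [-0.     0.     0.003]
```

```bash
python3 -m crank '[[65,0,-2,50,0,0,0],[65,0,-2,100,0,0,0],[50,0,-2,130,0,0,0],[40,0,-2,145,0,0,0],[30,0,-2,145,0,0,0],[0,0,-2,145,0,0,0],[0,0,-2,145,0,0,0],[0,0,-2,145,0,0,0],[0,0,-2,145,0,0,0],[0,0,-2,145,0,0,0]]' 25;  python3 -m crank '[[0,0,0,0,0,0,0],[0,0,0,0,0,0,0],[0,0,0,-2,0,0,0],[0,0,0,-30,0,0,0],[0,0,0,-70,0,0,0],[0,0,0,-110,0,0,0],[0,0,0,-110,0,0,0]]'; python3 plan.py 508.5 -412.7 165 .052  508.5 -412.7 28 .052
```

```text
clock: 4.8
eef_pos: [535.3, -138.0, 57.6]
eef_rot: [3.141, -0.002, -0.201]
wrist_force: [-0.6, -0.0, 6.2]
finger_gap: 16.0
finger_force: 25.0
clock: 5.5
eef_pos: [536.6, -138.4, 171.9]
eef_rot: [3.141, -0.008, -0.201]
wrist_force: [0.0, 0.1, -2.2]
finger_gap: 15.9
finger_force: 25.0
at [ 536.6 -138.4  171.9] [ 3.141 -0.008 -0.201] t 5.5 gap 15.9
[ 27.2 274.4   7.4] [ 0.002 -0.008 -0.253]
[  0.  -0. 137.] [0. 0. 0.]
```

```bash
python3 -m crank '[[0,27,274,5,0,0,-0.253],[0,27,274,5,0,0,-0.253],[0,27,274,5,0,0,-0.253],[0,27,274,5,0,0,-0.253],[0,27,274,5,0,0,-0.253],[0,27,274,5,0,0,-0.253],[0,27,274,5,0,0,-0.253],[0,27,274,5,0,0,-0.253],[0,27,274,5,0,0,-0.253]]'; python3 plan.py 508.5 -412.7 28 .052
```

```text
clock: 6.4
eef_pos: [506.6, -410.7, 161.0]
eef_rot: [-3.141, 0.001, 0.053]
wrist_force: [-0.7, 0.9, -2.4]
finger_gap: 16.1
finger_force: 25.0
at [ 506.6 -410.7  161. ] [-3.141e+00  1.000e-03  5.300e-02] t 6.4 gap 16.1
[  1.8   2.2 133. ] [-0.001  0.001  0.001]
```

```bash
python3 - <<'E'
from h import *
p,d,c=grab("wrist"); X=cloud(d,c); H=hsv(p); h,s=H[...,0],H[...,1]
m=(h>20)&(h<38)&(s>100)&(d>0)
r=m&(np.abs(X[...,2]-35)<6)&(X[...,0]>340)&(X[...,0]<680); P=X[r]; print(r.sum(),P.min(0),P.max(0))
print(cv2.minAreaRect(P[:,:2].astype(np.float32)), np.median(P[:,2]))
f=m&(np.abs(X[...,2]-5)<6); print("floor",np.median(X[f],0))
for n in range(480,620,20):
    q=P[np.abs(P[:,0]-n)<10]; print(n,len(q),np.round(np.percentile(q[:,1],[1,50,99]),1) if len(q) else "")
cv2.imwrite("pics/w3.png",p[:,:,::-1])
E
```

```text
5816 [ 374.44542075 -446.8284037    29.00262271] [ 640.4858468  -237.38190914   36.724382  ]
((507.35406494140625, -344.4532165527344), (257.96502685546875, 201.98486328125), 2.8406753540039062) 33.78622555411218
floor [ 534.47199175 -322.28944928    4.29851917]
480 338 [-446.5 -250.  -245.4]
500 348 [-445.5 -249.1 -244.6]
520 377 [-444.9 -248.  -243.3]
540 387 [-444.  -247.  -242.4]
560 386 [-442.5 -245.9 -241.3]
580 440 [-441.6 -245.1 -240.2]
600 441 [-440.4 -244.2 -239.1]
```

View pics/w3.png

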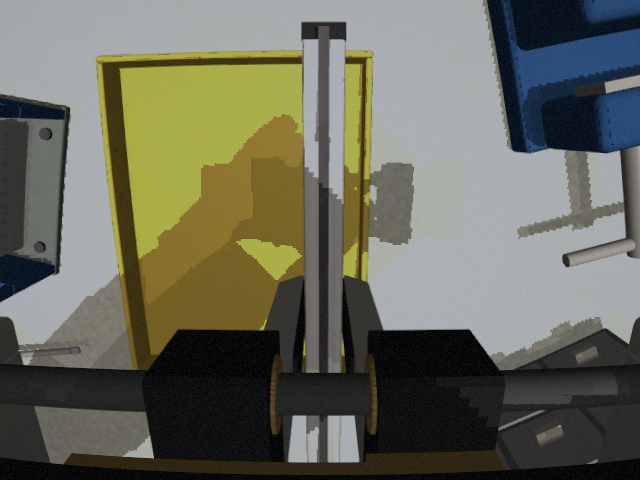

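The wrist view shows bar A held straight above the tray at columns 300–345, next to the right wall (tray centre about (506.5,-344.5)). I'll lower it straight down, release, and go on to bar B.

```bash
python3 -m crank '[[0,1,0,40,0,0,0],[0,1,0,80,0,0,0],[0,1,0,115,0,0,0],[0,1,0,130,0,0,0],[0,1,0,134,0,0,0],[0,1,0,134,0,0,0],[28,1,0,134,0,0,0],[28,1,0,134,0,0,0],[28,1,0,134,0,0,0],[28,1,0,134,0,0,0]]'; python3 -m crank '[[28,0,0,-40,0,0,0],[28,0,0,-80,0,0,0],[28,0,0,-120,0,0,0],[65,0,0,-140,0,0,0],[65,0,0,-140,0,0,0]]';python3 plan.py 548 -60 150 -.214
```

```text
clock: 7.45
eef_pos: [507.7, -411.8, 28.1]
eef_rot: [3.141, -0.001, 0.052]
wrist_force: [1.3, 0.2, 0.1]
finger_gap: 25.9
finger_force: 0.0
clock: 7.95
eef_pos: [508.4, -412.5, 171.3]
eef_rot: [3.137, -0.004, 0.052]
wrist_force: [0.2, -0.1, -0.1]
finger_gap: 38.9
finger_force: 0.0
at [ 508.4 -412.5  171.3] [ 3.137 -0.004  0.052] t 7.95 gap 38.9
[  57.7 -350.    20. ] [ 0.004 -0.005  0.266]
```

```bash
python3 -m crank '[[65,58,-350,0,0,0,0.266],[65,58,-350,0,0,0,0.266],[65,58,-350,0,0,0,0.266],[65,58,-350,0,0,0,0.266],[65,58,-350,0,0,0,0.266],[65,58,-350,0,0,0,0.266],[65,58,-350,0,0,0,0.266],[65,58,-350,0,0,0,0.266],[65,58,-350,0,0,0,0.266],[65,58,-350,0,0,0,0.266]]'; python3 bars.py wrist w4; python3 plan.py 548 -60 57 -.214
```

```text
clock: 8.95
eef_pos: [547.0, -59.9, 166.7]
eef_rot: [3.141, 0.001, -0.215]
wrist_force: [0.2, 0.4, 0.7]
finger_gap: 60.6
finger_force: 0.0
wrist 7218 mid [555.9 -60.3] len 215.6 wid 15.1 yaw -0.211 z 77.4
wrist 5930 mid [592.7  22.4] len 171.5 wid 15.9 yaw -0.126 z 77.3
wrist 5809 mid [603.3  95.7] len 172.9 wid 15.8 yaw -0.15 z 77.2
at [547.  -60.3 166.9] [ 3.141e+00  1.000e-03 -2.160e-01] t 9.0 gap 61.0
[  1.   -0.6 109.9] [ 0.     0.001 -0.002]
```

```bash
python3 -m crank '[[65,1.5,-2,45,0,0,0],[50,1.5,-2,85,0,0,0],[40,1.5,-2,105,0,0,0],[30,1.5,-2,110,0,0,0],[0,1.5,-2,110,0,0,0],[0,1.5,-2,110,0,0,0],[0,1.5,-2,110,0,0,0],[0,1.5,-2,110,0,0,0],[0,1.5,-2,110,0,0,0],[0,1.5,-2,110,0,0,0]]' 25;  python3 -m crank '[[0,0,0,0,0,0,0],[0,0,0,-2,0,0,0],[0,0,0,-30,0,0,0],[0,0,0,-70,0,0,0],[0,0,0,-105,0,0,0],[0,0,0,-105,0,0,0]]'; python3 plan.py 508 -366.5 161 .052  508.5 -366.5 28 .052
```

```text
clock: 10.0
eef_pos: [549.8, -57.8, 58.8]
eef_rot: [3.141, -0.002, -0.214]
wrist_force: [-1.6, -2.3, 6.9]
finger_gap: 15.9
finger_force: 25.0
clock: 10.6
eef_pos: [551.0, -57.6, 167.5]
eef_rot: [-3.141, -0.008, -0.214]
wrist_force: [-0.2, -0.4, -1.5]
finger_gap: 15.8
finger_force: 25.0
at [551.  -57.6 167.5] [-3.141 -0.008 -0.214] t 10.6 gap 15.8
[ 23.6 311.    6.5] [ 0.001 -0.008 -0.266]
[  0.5   0.  133. ] [0. 0. 0.]
```

```bash
python3 -m crank '[[0,24,311,0,0,0,-0.266],[0,24,311,0,0,0,-0.266],[0,24,311,0,0,0,-0.266],[0,24,311,0,0,0,-0.266],[0,24,311,0,0,0,-0.266],[0,24,311,0,0,0,-0.266],[0,24,311,0,0,0,-0.266],[0,24,311,0,0,0,-0.266],[0,24,311,0,0,0,-0.266],[0,24,311,0,0,0,-0.266]]'; python3 plan.py 508 -366.5 28 .052
```

```text
clock: 11.6
eef_pos: [507.0, -364.9, 162.3]
eef_rot: [-3.141, 0.0, 0.053]
wrist_force: [0.2, 0.7, -2.0]
finger_gap: 15.6
finger_force: 25.0
at [ 507.  -364.9  162.3] [-3.141  0.     0.053] t 11.6 gap 15.6
[  1.    1.7 134.3] [-0.     0.     0.001]
```

```bash
python3 -m crank '[[0,1,1,40,0,0,0],[0,1,1,80,0,0,0],[0,1,1,115,0,0,0],[0,1,1,130,0,0,0],[0,1,1,134,0,0,0],[0,1,1,134,0,0,0],[28,1,1,134,0,0,0],[28,1,1,134,0,0,0],[28,1,1,134,0,0,0],[28,1,1,134,0,0,0]]'; python3 -m crank '[[28,0,0,-40,0,0,0],[28,0,0,-80,0,0,0],[28,0,0,-120,0,0,0],[65,0,0,-140,0,0,0],[65,0,0,-140,0,0,0]]';python3 plan.py 563.5 26 167 -.124
```

```text
clock: 12.6
eef_pos: [507.7, -367.6, 29.1]
eef_rot: [3.141, -0.001, 0.052]
wrist_force: [-0.6, -0.6, -0.0]
finger_gap: 26.1
finger_force: 0.0
clock: 13.1
eef_pos: [508.5, -368.2, 172.1]
eef_rot: [3.138, -0.004, 0.052]
wrist_force: [-0.1, -0.2, -0.3]
finger_gap: 39.0
finger_force: 0.0
at [ 508.5 -368.2  172.1] [ 3.138 -0.004  0.052] t 13.1 gap 39.0
[  75.3 -390.8    3.9] [ 0.003 -0.005  0.176]
```

```bash
python3 -m crank '[[65,75,-391,0,0,0,0.176],[65,75,-391,0,0,0,0.176],[65,75,-391,0,0,0,0.176],[65,75,-391,0,0,0,0.176],[65,75,-391,0,0,0,0.176],[65,75,-391,0,0,0,0.176],[65,75,-391,0,0,0,0.176],[65,75,-391,0,0,0,0.176],[65,75,-391,0,0,0,0.176],[65,75,-391,0,0,0,0.176]]'; python3 bars.py wrist w5; python3 plan.py 563.5 26 57 -.124
```

```text
clock: 14.1
eef_pos: [561.8, 27.6, 167.3]
eef_rot: [3.141, 0.002, -0.122]
wrist_force: [-0.2, 0.5, 0.4]
finger_gap: 60.9
finger_force: 0.0
wrist 5758 mid [605.  96.] len 169.3 wid 15.6 yaw -0.158 z 77.3
wrist 7266 mid [570.2  25. ] len 215.9 wid 15.4 yaw -0.12 z 77.4
at [561.8  26.6 167.5] [ 3.141e+00  1.000e-03 -1.240e-01] t 14.15 gap 61.4
[  1.9   0.3 110.5] [0.    0.001 0.   ]
```

```bash
python3 -m crank '[[65,1.5,0,45,0,0,0],[50,1.5,0,85,0,0,0],[40,1.5,0,105,0,0,0],[30,1.5,0,110,0,0,0],[0,1.5,0,110,0,0,0],[0,1.5,0,110,0,0,0],[0,1.5,0,110,0,0,0],[0,1.5,0,110,0,0,0],[0,1.5,0,110,0,0,0],[0,1.5,0,110,0,0,0]]' 25;  python3 -m crank '[[0,0,0,0,0,0,0],[0,0,0,-2,0,0,0],[0,0,0,-30,0,0,0],[0,0,0,-70,0,0,0],[0,0,0,-105,0,0,0],[0,0,0,-105,0,0,0]]'; python3 plan.py 506 -322.5 161 .052
```

```text
clock: 15.15
eef_pos: [564.4, 26.5, 59.8]
eef_rot: [3.141, -0.002, -0.124]
wrist_force: [-1.3, -3.2, 7.4]
finger_gap: 16.1
finger_force: 25.0
clock: 15.75
eef_pos: [565.5, 26.9, 168.5]
eef_rot: [-3.141, -0.008, -0.124]
wrist_force: [-0.2, -0.1, -1.9]
finger_gap: 15.8
finger_force: 25.0
at [565.5  26.9 168.5] [-3.141 -0.008 -0.124] t 15.75 gap 15.8
[-15.8 354.1   7. ] [-0.    -0.008 -0.176]
```

```bash
python3 -m crank '[[0,-16,354,0,0,0,-0.176],[0,-16,354,0,0,0,-0.176],[0,-16,354,0,0,0,-0.176],[0,-16,354,0,0,0,-0.176],[0,-16,354,0,0,0,-0.176],[0,-16,354,0,0,0,-0.176],[0,-16,354,0,0,0,-0.176],[0,-16,354,0,0,0,-0.176],[0,-16,354,0,0,0,-0.176],[0,-16,354,0,0,0,-0.176]]'; python3 plan.py 506 -322.5 28 .052
```

```text
clock: 16.75
eef_pos: [504.0, -321.4, 162.8]
eef_rot: [-3.141, 0.001, 0.052]
wrist_force: [0.6, 0.6, -2.2]
finger_gap: 16.1
finger_force: 25.0
at [ 504.  -321.4  162.8] [-3.141e+00  1.000e-03  5.200e-02] t 16.75 gap 16.1
[  2.    1.4 134.8] [-0.001  0.001  0.   ]
```

```bash
python3 -m crank '[[0,1,1,40,0,0,0],[0,1,1,80,0,0,0],[0,1,1,115,0,0,0],[0,1,1,130,0,0,0],[0,1,1,134,0,0,0],[0,1,1,134,0,0,0],[28,1,1,134,0,0,0],[28,1,1,134,0,0,0],[28,1,1,134,0,0,0],[28,1,1,134,0,0,0]]'; python3 -m crank '[[28,0,0,-40,0,0,0],[28,0,0,-80,0,0,0],[28,0,0,-120,0,0,0],[65,0,0,-140,0,0,0],[65,0,0,-140,0,0,0]]';python3 plan.py 575 100.8 167 -.158
```

```text
clock: 17.75
eef_pos: [505.2, -323.7, 30.1]
eef_rot: [3.141, -0.001, 0.052]
wrist_force: [-0.5, 0.4, -0.3]
finger_gap: 26.2
finger_force: 0.0
clock: 18.25
eef_pos: [506.0, -324.2, 173.0]
eef_rot: [3.138, -0.004, 0.052]
wrist_force: [0.4, -0.5, -0.3]
finger_gap: 38.8
finger_force: 0.0
at [ 506.  -324.2  173. ] [ 3.138 -0.004  0.052] t 18.25 gap 38.8
[  90.9 -420.9    4.9] [ 0.003 -0.005  0.21 ]
```

```bash
python3 -m crank '[[65,91,-421,0,0,0,0.21],[65,91,-421,0,0,0,0.21],[65,91,-421,0,0,0,0.21],[65,91,-421,0,0,0,0.21],[65,91,-421,0,0,0,0.21],[65,91,-421,0,0,0,0.21],[65,91,-421,0,0,0,0.21],[65,91,-421,0,0,0,0.21],[65,91,-421,0,0,0,0.21],[65,91,-421,0,0,0,0.21]]';  python3 -m crank '[[65,0,0,0,0,0,0],[65,0,0,0,0,0,0]]'; python3 bars.py wrist w6; python3 plan.py 575 100.8 57 -.158
```

```text
clock: 19.25
eef_pos: [573.6, 105.2, 167.8]
eef_rot: [3.142, 0.002, -0.154]
wrist_force: [-0.5, -0.3, -0.4]
finger_gap: 60.8
finger_force: 0.0
clock: 19.45
eef_pos: [573.9, 100.6, 168.8]
eef_rot: [3.141, 0.001, -0.159]
wrist_force: [0.6, -0.1, 0.4]
finger_gap: 60.9
finger_force: 0.0
wrist 7224 mid [581.8  99.1] len 216.6 wid 15.5 yaw -0.15 z 77.4
at [573.9 100.5 169. ] [ 3.141e+00  1.000e-03 -1.600e-01] t 19.5 gap 61.0
[  1.1  -0.5 112. ] [ 0.     0.001 -0.002]
```

```bash
python3 -m crank '[[65,1.5,0,45,0,0,0],[50,1.5,0,85,0,0,0],[40,1.5,0,105,0,0,0],[30,1.5,0,112,0,0,0],[0,1.5,0,112,0,0,0],[0,1.5,0,112,0,0,0],[0,1.5,0,112,0,0,0],[0,1.5,0,112,0,0,0],[0,1.5,0,112,0,0,0],[0,1.5,0,112,0,0,0]]' 25;  python3 -m crank '[[0,0,0,0,0,0,0],[0,0,0,-2,0,0,0],[0,0,0,-30,0,0,0],[0,0,0,-70,0,0,0],[0,0,0,-105,0,0,0],[0,0,0,-105,0,0,0]]'; python3 plan.py 503 -278.5 161 .052
```

```text
clock: 20.5
eef_pos: [576.3, 101.3, 58.9]
eef_rot: [-3.141, -0.002, -0.158]
wrist_force: [-0.8, -1.7, 7.0]
finger_gap: 16.3
finger_force: 25.0
clock: 21.1
eef_pos: [577.3, 101.8, 167.6]
eef_rot: [-3.139, -0.007, -0.158]
wrist_force: [-0.1, 0.4, -2.5]
finger_gap: 15.8
finger_force: 25.0
at [577.3 101.8 167.6] [-3.139 -0.007 -0.158] t 21.1 gap 15.8
[-13.6 387.2   5.6] [-0.001 -0.008 -0.21 ]
```

```bash
python3 -m crank '[[0,-14,387,0,0,0,-0.21],[0,-14,387,0,0,0,-0.21],[0,-14,387,0,0,0,-0.21],[0,-14,387,0,0,0,-0.21],[0,-14,387,0,0,0,-0.21],[0,-14,387,0,0,0,-0.21],[0,-14,387,0,0,0,-0.21],[0,-14,387,0,0,0,-0.21],[0,-14,387,0,0,0,-0.21],[0,-14,387,0,0,0,-0.21]]'; python3 -m crank '[[0,0,0,0,0,0,0]]'; python3 plan.py 503.5 -278.5 28 .052
```

```text
clock: 22.1
eef_pos: [500.2, -278.7, 161.4]
eef_rot: [-3.14, 0.001, 0.05]
wrist_force: [0.1, 0.1, -1.4]
finger_gap: 15.7
finger_force: 25.0
clock: 22.2
eef_pos: [500.9, -277.5, 161.9]
eef_rot: [-3.141, 0.001, 0.053]
wrist_force: [-1.0, -0.3, -2.7]
finger_gap: 15.9
finger_force: 25.0
at [ 500.9 -277.5  161.9] [-3.141e+00  1.000e-03  5.300e-02] t 22.2 gap 15.9
[  2.7   1.2 133.9] [-0.001  0.001  0.001]
```

```bash
python3 -m crank '[[0,2,1,40,0,0,0],[0,2,1,80,0,0,0],[0,2,1,115,0,0,0],[0,2,1,130,0,0,0],[0,2,1,134,0,0,0],[0,2,1,134,0,0,0],[28,2,1,134,0,0,0],[28,2,1,134,0,0,0],[28,2,1,134,0,0,0],[28,2,1,134,0,0,0]]'; python3 -m crank '[[28,0,0,-50,0,0,0],[28,0,0,-100,0,0,0],[28,0,0,-150,0,0,0],[65,0,0,-200,0,0,0],[65,0,0,-250,0,0,0],[65,0,0,-250,0,0,0]]';python3 - <<'E'
from h import *
for n in ("wrist","top"):
    p,d,c=grab(n); cv2.imwrite(f"pics/{n}7.png",p[:,:,::-1])
    X=cloud(d,c); s=hsv(p)[...,1]
    m=(np.abs(X[...,2]-21)<6)&(s<70)&(np.abs(X[...,0]-506)<125)&(np.abs(X[...,1]+344)<92)&(d>0)
    for b in blobs(m,60): P=X[b]; print(n,b.sum(),cv2.minAreaRect(P[:,:2].astype(np.float32)),np.median(P[:,2]))
E
python3 plan.py 555 0 280 -.165
```

```text
clock: 23.2
eef_pos: [503.1, -279.6, 29.1]
eef_rot: [3.141, -0.001, 0.052]
wrist_force: [-0.7, 0.6, 0.4]
finger_gap: 26.2
finger_force: 0.0
clock: 23.8
eef_pos: [504.2, -280.3, 286.0]
eef_rot: [3.135, -0.009, 0.052]
wrist_force: [-0.1, 0.1, 0.2]
finger_gap: 47.0
finger_force: 0.0
wrist 2844 ((502.3529357910156, -280.16790771484375), (229.0550537109375, 15.112552642822266), 3.0889344215393066) 20.447105222429865
wrist 2921 ((504.5589294433594, -324.55194091796875), (229.37623596191406, 16.235151290893555), 3.3591389656066895) 20.441611594294372
wrist 2703 ((519.395263671875, -367.3625183105469), (205.1109619140625, 16.78769874572754), 3.182312250137329) 20.458906155688332
wrist 2999 ((506.9410400390625, -412.61407470703125), (229.80850219726562, 16.9804630279541), 2.9312281608581543) 20.446519012140968
top 95 ((596.1129760742188, -322.8553466796875), (42.70643615722656, 16.348012924194336), 0.45141324400901794) 23.08869497096806
top 62 ((600.19140625, -365.9097595214844), (14.852063179016113, 37.10842514038086), 86.940185546875) 22.36413888937505
top 110 ((570.5407104492188, -279.5762939453125), (88.18878173828125, 16.724071502685547), 2.056344985961914) 21.426154115016875
top 84 ((469.28875732421875, -285.36517333984375), (16.631589889526367, 58.43818283081055), 89.08336639404297) 22.40386564448319
top 86 ((479.71527099609375, -418.6439514160156), (33.67012023925781, 17.356691360473633), 4.64173698425293) 22.35001393220807
at [ 502.9 -279.5  279.2] [ 3.14e+00 -2.00e-03  5.20e-02] t 23.9 gap 55.0
[  66.5 -276.4   -1. ] [ 0.001 -0.002  0.217]
```

View pics/top7.png

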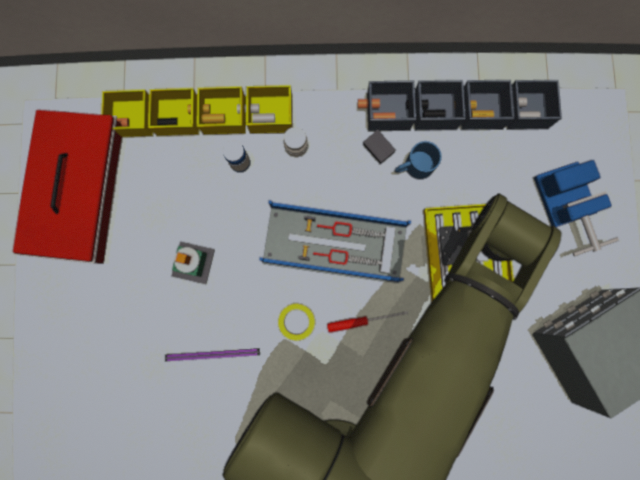

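All four bars lie flat in the tray (tops at z 20.5) and the bed at (335,245) is clear. Now I'll measure the bed from close by.

```bash
python3 -m crank '[[100,35,-282,0,0,0,0.217],[100,35,-282,0,0,0,0.217],[100,35,-282,0,0,0,0.217],[100,35,-282,0,0,0,0.217],[100,35,-282,0,0,0,0.217],[100,35,-282,0,0,0,0.217],[100,35,-282,0,0,0,0.217],[100,35,-282,0,0,0,0.217],[100,35,-282,0,0,0,0.217],[100,35,-282,0,0,0,0.217]]';  python3 -m crank '[[100,0,0,0,0,0,0],[100,0,0,0,0,0,0]]'; cat > bed.py <<'E'
from h import *
import sys
def look(name,tz=40):
    p,d,c=grab("wrist"); cv2.imwrite(f"pics/{name}.png",p[:,:,::-1]); np.savez(name,p=p,d=d,**c)
    X=cloud(d,c); H=hsv(p); h,s,v=[H[...,i].astype(int) for i in range(3)]
    V,U=np.mgrid[:480,:640]
    R=(d>0)&(X[...,0]>430)&(X[...,0]<680)&(X[...,1]>-200)&(X[...,1]<180)
    B=R&(h>95)&(h<125)&(s>110)&(np.abs(X[...,2]-62)<3)
    yaws=[]
    for b in blobs(B,200):
        P=X[b][:,:2]; w=np.linalg.svd(P-P.mean(0),full_matrices=False)[2][0]; w*=np.sign(w[1]); yaws.append((b.sum(),np.arctan2(-w[0],w[1]))); print("rail",b.sum(),P.mean(0).round(1),"yaw",yaws[-1][1].round(4))
    yaw=np.average([y for _,y in yaws],weights=[n for n,_ in yaws]); 
    ex=np.array([np.cos(yaw),np.sin(yaw)]); ey=np.array([-np.sin(yaw),np.cos(yaw)])
    print("yaw",yaw.round(4))
    def rep(n,b,z):
        P=plane(c,np.c_[U[b],V[b]],z)[:,:2]; a=P@ex; e=P@ey
        print(n,b.sum(),"ex",a.min().round(1),a.max().round(1),"ey",e.min().round(1),e.max().round(1),"z",np.percentile(X[b][:,2],[10,50,90]).round(1))
    for b in blobs(R&((h<7)|(h>173))&(s>140)&(v>50),80): rep("red",b,tz)
    for b in blobs(R&(h>12)&(h<28)&(s>110),60): rep("brass",b,33)
    for b in blobs(B,200): rep("rail",b,62)
    return p
if __name__=="__main__": look(sys.argv[1])
E
python3 bed.py b1; python3 plan.py
```

```text
clock: 24.9
eef_pos: [523.1, 2.9, 278.0]
eef_rot: [3.141, 0.001, -0.167]
wrist_force: [-0.5, -1.1, 0.4]
finger_gap: 94.1
finger_force: 0.0
clock: 25.1
eef_pos: [523.2, 3.4, 278.4]
eef_rot: [3.142, 0.0, -0.166]
wrist_force: [0.1, 0.3, 0.5]
finger_gap: 94.0
finger_force: 0.0
rail 2801 [616.9 -24.6] yaw -0.1642
rail 2368 [483.   -5.8] yaw -0.1655
yaw -0.1648
red 950 ex 562.7 595.4 ey 39.9 124.4 z [40.  41.6 42.9]
red 862 ex 494.2 527.1 ey 40.3 124.8 z [40.4 41.7 42.9]
brass 283 ex 563.5 590.8 ey 136.5 151.0 z [33.2 35.2 37.8]
brass 270 ex 498.3 527.3 ey 136.6 151.4 z [32.8 35.3 37.2]
brass 1679 ex 226.7 342.8 ey 357.7 433.2 z [385.6 392.5 395.9]
brass 1696 ex 225.1 341.4 ey -253.5 -176.9 z [385.8 392.7 395.9]
brass 4820 ex 157.6 196.5 ey -357.9 136.0 z [400.6 402.3 403.7]
rail 2801 ex 608.2 616.4 ey -88.3 240.2 z [60.2 61.3 62.3]
rail 2368 ex 473.4 482.0 ey -93.1 243.3 z [60.1 61.3 62.3]
at [523.2   3.6 278.4] [-3.142  0.    -0.166] t 25.15 gap 94.1
```

View pics/b1.png

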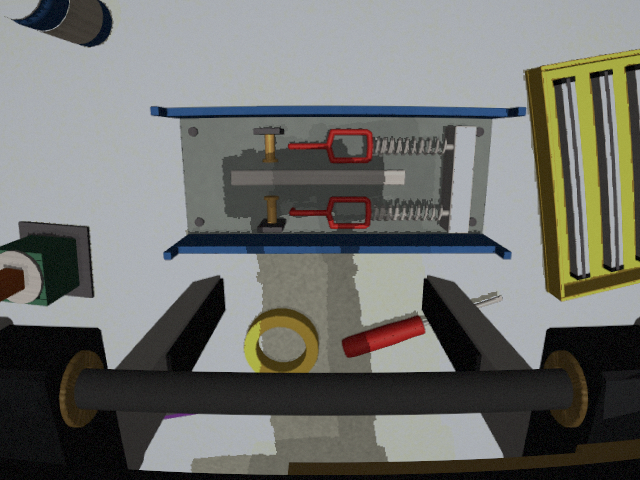

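The bed is clear. The red eyes are at about (350,147) and (350,213), the brass pins at (269,148) and (271,210), and the stand is at the left at (20,280). In bed-aligned coordinates the eyes are at (579, 63.3) and (511, 63.3) and the pins at ey 144. Next is the stand.

```bash
python3 plan.py 480 332 280 -.2
```

```text
at [523.2   3.6 278.4] [-3.142  0.    -0.166] t 25.15 gap 94.1
[ -96.8 -316.8   -1.6] [-0.     0.     0.034]
```

```bash
python3 -m crank '[[75,-97,-317,0,0,0,0.034],[75,-97,-317,0,0,0,0.034],[75,-97,-317,0,0,0,0.034],[75,-97,-317,0,0,0,0.034],[75,-97,-317,0,0,0,0.034],[75,-97,-317,0,0,0,0.034],[75,-97,-317,0,0,0,0.034],[75,-97,-317,0,0,0,0.034],[75,-97,-317,0,0,0,0.034],[75,-97,-317,0,0,0,0.034]]';  python3 -m crank '[[75,0,0,0,0,0,0],[75,0,0,0,0,0,0]]'; cat > stand.py <<'E'
from h import *
import sys
p,d,c=grab("wrist"); cv2.imwrite(f"pics/{sys.argv[1]}.png",p[:,:,::-1]); X=cloud(d,c); H=hsv(p); h,s,v=[H[...,i].astype(int) for i in range(3)]
N=(d>0)&(np.abs(X[...,0]-510)<70)&(np.abs(X[...,1]-333)<70)
def rep(n,m,am=100):
    for b in blobs(m,am): 
        P=X[b]; print(n,b.sum(),[np.round(q,2) for q in cv2.minAreaRect(P[:,:2].astype(np.float32))],np.percentile(P[:,2],[5,50,95]).round(1))
O=N&(h<20)&(s>130)
rep("handle top",O&(X[...,2]>126)); rep("handle",O)
rep("collar",N&(s<90)&(np.abs(X[...,2]-74)<5))
rep("green rim",N&(h>40)&(h<100)&(s>60)&(np.abs(X[...,2]-70)<4),30)
rep("foot",N&(X[...,2]<14)&(X[...,2]>2)&(v<130))
E
python3 stand.py s1;python3 plan.py
```

```text
clock: 26.15
eef_pos: [480.0, 331.7, 278.6]
eef_rot: [3.142, -0.0, -0.2]
wrist_force: [-0.4, 0.0, -0.9]
finger_gap: 70.9
finger_force: 0.0
clock: 26.35
eef_pos: [480.0, 331.8, 278.7]
eef_rot: [-3.141, -0.0, -0.201]
wrist_force: [-0.4, 0.1, -0.3]
finger_gap: 70.5
finger_force: 0.0
handle top 727 [array([512.  , 336.52]), array([21.79, 22.43]), np.float64(73.13)] [127.6 129.2 130.5]
handle top 820 [array([510.9 , 361.96]), array([ 4.52, 17.38]), np.float64(77.62)] [385.  393.3 396.9]
handle top 774 [array([496.53, 291.43]), array([ 2.89, 17.91]), np.float64(79.02)] [386.1 393.5 396.8]
handle top 817 [array([491.15, 281.29]), array([21.18,  6.63]), np.float64(76.2)] [399.6 401.8 404.2]
handle top 309 [array([492.5 , 293.55]), array([12.09,  5.6 ]), np.float64(43.81)] [399.3 401.8 404.5]
handle top 599 [array([489.89, 301.03]), array([29.78, 12.96]), np.float64(41.88)] [401.3 402.7 404.5]
handle top 344 [array([503.47, 340.1 ]), array([10.21,  6.58]), np.float64(79.58)] [401.2 402.8 404.4]
handle top 463 [array([500.63, 328.35]), array([14.71,  6.19]), np.float64(72.87)] [401.3 402.7 404
[... 840 characters left out ...]
[14.71,  6.19]), np.float64(72.87)] [401.3 402.7 404.5]
handle 120 [array([498.61, 320.67]), array([5.98, 3.41]), np.float64(31.92)] [401.2 403.1 404.2]
collar 2317 [array([510.35, 336.  ]), array([59.61, 61.26]), np.float64(78.43)] [72.8 74.2 75.6]
green rim 165 [array([539.55, 355.77]), array([12.71, 26.  ]), np.float64(34.07)] [67.7 69.1 70.4]
green rim 170 [array([526.75, 306.47]), array([26.27, 12.14]), np.float64(26.61)] [67.9 69.3 70.7]
green rim 432 [array([490.95, 341.27]), array([59.21, 23.53]), np.float64(78.62)] [68.  69.2 70.6]
foot 2490 [array([509.44, 336.8 ]), array([90.57, 89.8 ]), np.float64(75.89)] [3.9 5.3 6.7]
at [479.9 332.  278.7] [-3.141 -0.    -0.2  ] t 26.4 gap 70.5
```

View pics/s1.png

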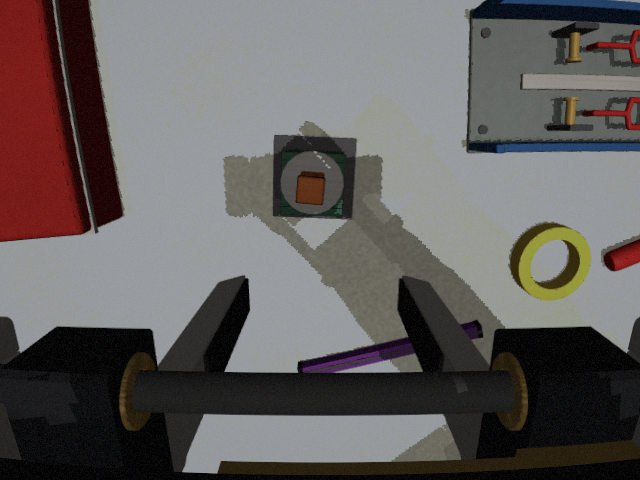

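The stand is at (314,180) in the picture: orange handle centred on the collar, yaw about -0.28. I'll grasp it at handle height.

```bash
python3 plan.py 512 336.3 160 -.28 512 336.3 84 -.28
```

```text
at [479.9 332.  278.7] [-3.141 -0.    -0.2  ] t 26.4 gap 70.5
[ 30.6 -10.6 118.7] [-0.   -0.    0.08]
[ 0. -0. 76.] [0. 0. 0.]
```

```bash
python3 -m crank '[[65,30.5,-10.5,40,0,0,0.08],[55,30.5,-10.5,80,0,0,0.08],[48,30.5,-10.5,118,0,0,0.08],[48,30.5,-10.5,118,0,0,0.08]]'; python3 -m crank '[[48,0,0,30,0,0,0],[48,0,0,60,0,0,0],[48,0,0,77,0,0,0],[48,0,0,77,0,0,0],[0,0,0,77,0,0,0],[0,0,0,77,0,0,0],[0,0,0,77,0,0,0],[0,0,0,77,0,0,0],[0,0,0,77,0,0,0],[0,0,0,77,0,0,0]]' 50; python3 -m crank '[[0,0,0,0,0,0,0],[0,0,0,0,0,0,0],[0,0,0,-30,0,0,0],[0,0,0,-70,0,0,0],[0,0,0,-110,0,0,0],[0,0,0,-150,0,0,0],[0,0,0,-150,0,0,0],[0,0,0,-150,0,0,0]]'; python3 - <<'E'
from h import *
for n in ("wrist","scene"):
    p,d,c=grab(n); cv2.imwrite(f"pics/{n}8.png",p[:,:,::-1]); np.savez(f"{n}8",p=p,d=d,**c)
s=cv2.imread("pics/scene8.png"); w=cv2.imread("pics/wrist8.png")
c=optics.calibration("scene"); q=c["R"]@np.array([512,336,180.])+c["t"]; u=(c["camera_matrix"]@(q/q[2]))[:2].astype(int); print(u)
cv2.imwrite("pics/pl.png",np.hstack([cv2.resize(s[max(0,u[1]-100):u[1]+100,u[0]-65:u[0]+65],(390,600)),cv2.resize(w[180:480,222:418],(390,600))]))
E
python3 plan.py
```

```text
clock: 26.8
eef_pos: [509.9, 335.4, 155.5]
eef_rot: [3.135, 0.006, -0.28]
wrist_force: [-0.0, 0.1, -0.4]
finger_gap: 45.6
finger_force: 0.0
clock: 27.8
eef_pos: [512.1, 337.1, 84.9]
eef_rot: [-3.14, -0.001, -0.279]
wrist_force: [-1.3, -1.0, 6.9]
finger_gap: 21.9
finger_force: 50.0
clock: 28.6
eef_pos: [511.6, 336.9, 233.8]
eef_rot: [-3.141, -0.001, -0.279]
wrist_force: [0.4, -0.2, -2.1]
finger_gap: 21.6
finger_force: 50.0
[459 284]
at [511.1 336.7 231.9] [ 3.14e+00  2.00e-03 -2.79e-01] t 28.7 gap 21.8
```

View pics/pl.png

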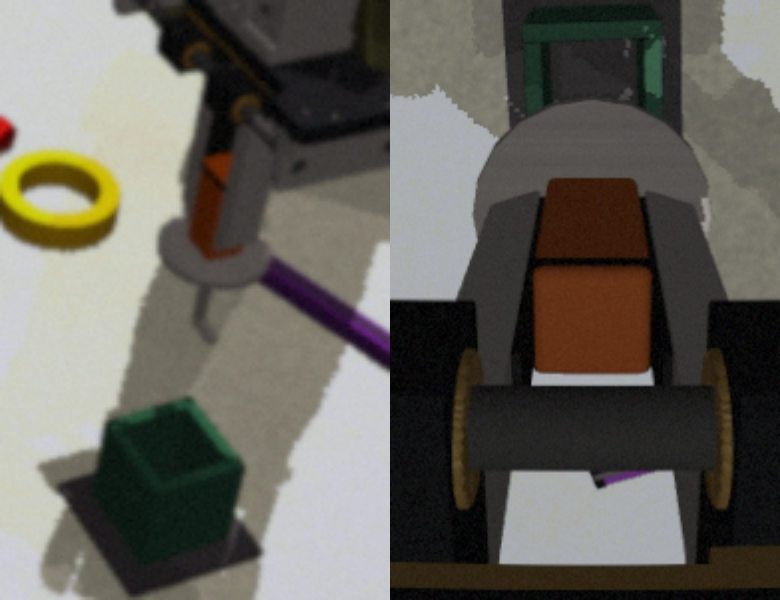

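The puller is held (gap 21.8). The scene crop shows the toe at (210,335) pointing right and down, which is world +y, the direction I want. I'll measure the shank and toe relative to the TCP.

```bash
cat > toe.py <<'E'
from h import *
def toe(p,d,c,tcp,yaw):
    X=cloud(d,c); ex=np.array([np.cos(yaw),np.sin(yaw)]); ey=np.array([-ex[1],ex[0]])
    q=X-tcp; a=q[...,:2]@ex; e=q[...,:2]@ey; z=q[...,2]
    m=(d>0)&(np.abs(a)<25)&(np.abs(e)<35)&(z<-8)&(z>-80); o=-c["R"].T@c["t"]
    for lo,hi in((-20,-8),(-30,-20),(-40,-30),(-50,-40),(-58,-50),(-64,-58),(-72,-64),(-80,-72)):
        k=m&(z>=lo)&(z<hi)
        if k.sum(): print((lo,hi),k.sum(),"x",np.percentile(a[k],[5,50,95]).round(1),"y",np.percentile(e[k],[5,50,95]).round(1))
    v=o-tcp; print("view dir (x,y)",np.round([v[:2]@ex,v[:2]@ey]/np.linalg.norm(v[:2]),2))
if __name__=="__main__":
    z=np.load("scene8.npz"); toe(z["p"],z["d"],z,np.array([511.3,336.8,232.2]),-.279)
E
python3 toe.py; python3 - <<'E'
import numpy as np
ex=np.array([np.cos(-.165),np.sin(-.165)]);ey=np.array([-ex[1],ex[0]])
for n,a,e in(("eye1",579,63.3),("eye2",511,63.3),("pin1",579,144),("pin2",511,144)): print(n,np.round(a*ex+e*ey,1))
E
```

```text
(-20, -8) 434 x [-20.6   9.4  23.4] y [-20.5  15.   30.6]
(-40, -30) 4 x [1.4 2.5 5. ] y [3.1 4.7 5.8]
(-50, -40) 25 x [-1.   2.3  5.4] y [0.4 3.8 6.1]
(-58, -50) 17 x [-1.4  1.8  4.3] y [0.3 4.4 5.8]
(-64, -58) 30 x [-2.   0.8  3.5] y [ 1.6  8.5 18.2]
(-72, -64) 15 x [-1.7  1.6  3.3] y [ 4.9 13.3 18. ]
view dir (x,y) [0.61 0.79]
eye1 [581.5 -32.7]
eye2 [514.5 -21.5]
pin1 [594.8  46.9]
pin2 [527.7  58.1]
```

The toe points along +y, and the shank axis is within about 1 mm of the TCP. The toe point is about 65 mm below the TCP. Now go above eye 1.

```bash
python3 plan.py 580.3 -40.4 150 -.165
```

```text
at [511.1 336.7 231.9] [ 3.14e+00  2.00e-03 -2.79e-01] t 28.7 gap 21.8
[170.5 343.2  82.2] [ 0.002  0.002 -0.114]
```

```bash
python3 -m crank '[[0,170,343,0,0,0,-0.114],[0,170,343,0,0,0,-0.114],[0,170,343,0,0,0,-0.114],[0,170,343,0,0,0,-0.114],[0,170,343,0,0,0,-0.114],[0,170,343,0,0,0,-0.114],[0,170,343,0,0,0,-0.114],[0,170,343,40,0,0,-0.114],[0,170,343,82,0,0,-0.114],[0,170,343,82,0,0,-0.114]]'; python3 -m crank '[[0,0,0,0,0,0,0],[0,0,0,0,0,0,0],[0,0,0,0,0,0,0]]';  cat > see.py <<'E'
from h import *; from toe import toe
import sys
s=manip.read_state(); p,d,c=grab("scene"); tcp=s["eef_pos"]; print(tcp.round(1),s["wrist_force"].round(1)); yaw=s["eef_rot"][2]
toe(p,d,c,tcp,yaw)
# red + brass in bed coordinates from depth
X=cloud(d,c); H=hsv(p); h,sa=H[...,0].astype(int),H[...,1]
ex=np.array([np.cos(-.165),np.sin(-.165)]);ey=np.array([-ex[1],ex[0]])
a=X[...,:2]@ex; e=X[...,:2]@ey; N=(d>0)&(a>480)&(a<610)&(e>20)&(e<175)&(X[...,2]>10)
for lo,hi in((480,545),(545,610)):
    R=N&((h<8)|(h>172))&(sa>130)&(a>lo)&(a<hi); print("red ex",lo,R.sum(), *([np.percentile(q[R],[2,50,98]).round(1) for q in (a,e,X[...,2])] if R.any() else []))
o=np.array([579 if tcp[:2]@ex>545 else 511,90]); w=o[0]*ex+o[1]*ey; q=c["R"]@np.array([w[0],w[1],60.])+c["t"]; u=(c["camera_matrix"]@(q/q[2]))[:2].astype(int)
cv2.imwrite(f"pics/{sys.argv[1]}.png",cv2.resize(p[u[1]-65:u[1]+55,u[0]-80:u[0]+80,::-1],(800,600),interpolation=cv2.INTER_CUBIC))
E
python3 see.py v1; python3 plan.py
```

```text
clock: 29.7
eef_pos: [577.3, -40.2, 144.8]
eef_rot: [3.141, 0.012, -0.167]
wrist_force: [-0.1, 0.3, -1.8]
finger_gap: 22.0
finger_force: 50.0
clock: 30.0
eef_pos: [581.2, -39.1, 153.5]
eef_rot: [-3.141, -0.003, -0.164]
wrist_force: [-0.6, 0.2, -1.6]
finger_gap: 22.1
finger_force: 50.0
[581.2 -39.1 153.5] [-0.6  0.2 -1.6]
(-20, -8) 258 x [-21.9   8.6  22.9] y [-19.6  15.4  31.1]
(-40, -30) 7 x [-0.   2.4  5.2] y [4.5 5.7 7.9]
(-50, -40) 10 x [0.2 1.9 3.7] y [2.8 5.9 8. ]
(-58, -50) 9 x [-0.9  2.7  4.5] y [2.9 4.9 7.3]
(-64, -58) 16 x [-0.7  2.6  4.9] y [ 2.8  9.7 19.3]
(-72, -64) 11 x [-1.4  2.1  4.9] y [ 4.4 11.5 19.2]
view dir (x,y) [0.41 0.91]
red ex 480 160 [495.9 512.9 529.4] [ 41.3  78.  127.3] [25.3 40.4 43.9]
red ex 545 166 [565.2 581.4 597. ] [ 42.3  79.5 126.8] [ 34.1  40.3 303.6]
at [581.1 -39.1 153.2] [-3.141e+00 -3.000e-03 -1.640e-01] t 30.05 gap 21.7
```

View pics/v1.png

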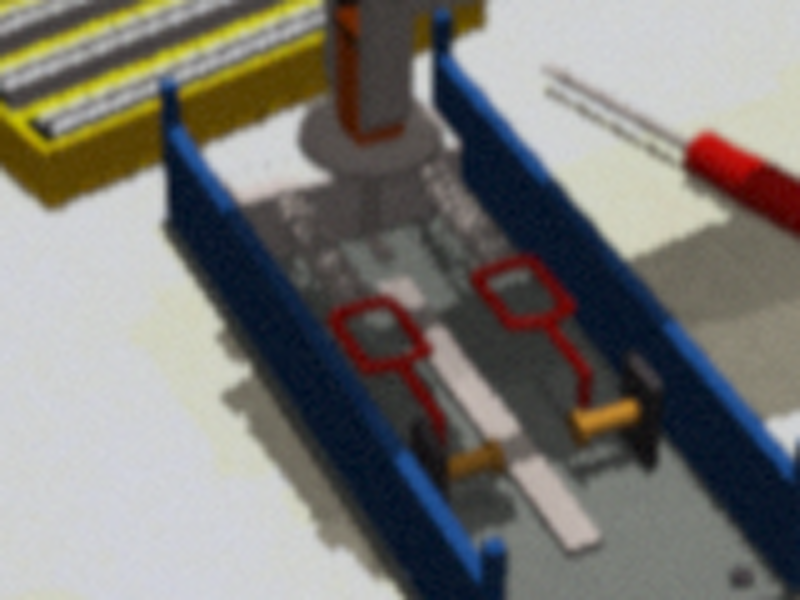

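The puller hangs above and behind eye 1, which is the left eye at about (380,335) in this crop. In the scene-camera frame the toe sits centred on the opening within about 1 mm. Lower it in.

```bash
python3 -m crank '[[0,0,0,15,0,0,0],[0,0,0,30,0,0,0],[0,0,0,40,0,0,0],[0,0,0,45,0,0,0],[0,0,0,45,0,0,0]]'; python3 -m crank '[[0,0,0,5,0,0,0],[0,0,0,10,0,0,0],[0,0,0,15,0,0,0],[0,0,0,15,0,0,0]]';python3 plan.py
```

```text
clock: 30.55
eef_pos: [580.5, -39.5, 106.4]
eef_rot: [-3.142, 0.0, -0.165]
wrist_force: [-0.7, 0.4, -1.7]
finger_gap: 22.0
finger_force: 50.0
clock: 30.95
eef_pos: [580.2, -39.7, 90.7]
eef_rot: [3.142, 0.001, -0.165]
wrist_force: [-0.3, -0.2, -1.6]
finger_gap: 21.6
finger_force: 50.0
at [580.2 -39.7  90.7] [ 3.142e+00  1.000e-03 -1.650e-01] t 30.95 gap 21.6
```

```bash
python3 -m crank '[[0,0,-6,0,0,0,0],[0,0,-12,0,0,0,0],[0,0,-17,0,0,0,0],[0,0,-20,0,0,0,0],[0,0,-23,0,0,0,0],[0,0,-26,0,0,0,0],[0,0,-26,0,0,0,0],[0,0,-26,0,0,0,0]]' 60; python3 see.py v2
```

```text
clock: 31.75
eef_pos: [584.8, -14.2, 91.4]
eef_rot: [3.141, 0.0, -0.165]
wrist_force: [-0.8, -2.6, -0.7]
finger_gap: 22.0
finger_force: 60.0
[584.8 -14.2  91.4] [-0.8 -2.6 -0.7]
(-20, -8) 264 x [-21.4   7.4  22.9] y [-18.4  15.6  30.8]
(-40, -30) 3 x [0.7 3.7 5. ] y [4.7 5.1 6.7]
(-50, -40) 47 x [-11.9   3.7  18.4] y [-23.2   5.9  31. ]
(-58, -50) 71 x [-12.3   4.5  17.1] y [-24.5   5.6  26.4]
(-64, -58) 13 x [0.5 2.8 4.2] y [ 3.2 10.9 20.5]
(-72, -64) 9 x [0.8 3.3 3.6] y [ 5.3 16.4 20.5]
(-80, -72) 2 x [-24.7 -24.7 -24.6] y [-2.3  6.6 15.4]
view dir (x,y) [0.42 0.91]
red ex 480 156 [493.9 513.1 529. ] [ 44.3  81.1 128.3] [25.7 40.7 44.9]
red ex 545 131 [565.3 582.2 602.1] [ 54.   91.1 132.9] [ 32.1  41.2 287.1]
```

The force is 2.7 N back along the spring, which matches a stretch of about 5 mm, so it is engaged. Lift to tilt, then stretch.

```bash
python3 -m crank '[[0,0,0,-6,0,0,0],[0,0,0,-12,0,0,0],[0,0,0,-18,0,0,0],[0,0,0,-23,0,0,0],[0,0,0,-28,0,0,0],[0,0,0,-28,0,0,0]]'; python3 see.py v3 | grep -v "("; python3 -m crank '[[0,0,-6,0,0,0,0],[0,0,-12,0,0,0,0],[0,0,-18,0,0,0,0],[0,0,-24,0,0,0,0],[0,0,-29,0,0,0,0],[0,0,-31,0,0,0,0],[0,0,-31,0,0,0,0],[0,0,-31,0,0,0,0]]'; python3 see.py v4|grep -v "("
```

```text
clock: 32.4
eef_pos: [584.9, -14.1, 120.2]
eef_rot: [3.142, -0.001, -0.165]
wrist_force: [-0.7, -1.5, -2.9]
finger_gap: 21.6
finger_force: 60.0
[584.9 -14.1 120.2] [-0.7 -1.5 -2.9]
red ex 480 158 [494.9 512.9 529.5] [ 39.3  80.1 127.4] [23.5 40.2 43.9]
red ex 545 116 [565.1 582.5 603.1] [ 48.7  90.2 133.1] [ 54.8  69.3 317.8]
clock: 33.25
eef_pos: [589.8, 16.6, 119.1]
eef_rot: [3.141, 0.0, -0.165]
wrist_force: [-0.4, -7.0, -3.0]
finger_gap: 21.6
finger_force: 60.0
[589.8  16.6 119.1] [-0.4 -7.  -3. ]
red ex 480 132 [482.6 511.4 527.9] [ 35.2  84.3 127.5] [19.1 40.4 43.5]
red ex 545 128 [565.4 583.  606.3] [ 80.9 122.1 163. ] [ 56.6  69.  310.4]
```

View pics/v4.png

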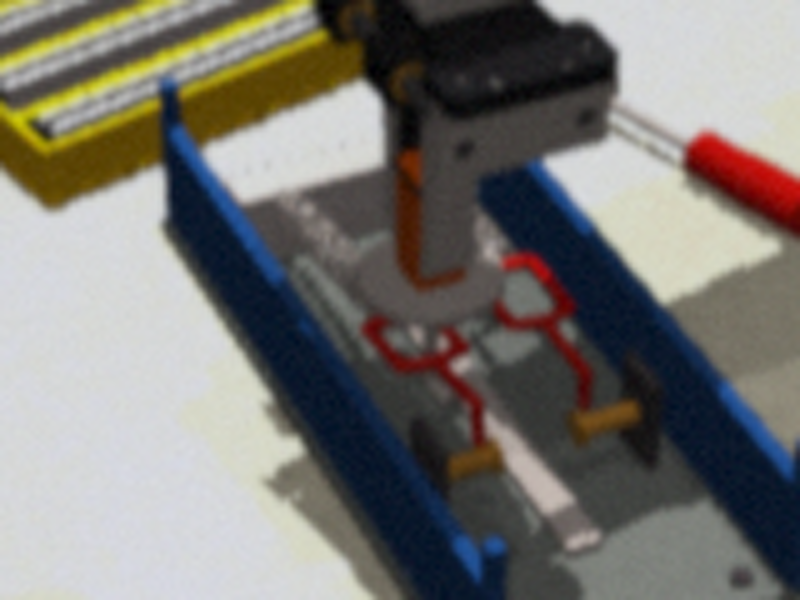

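Eye 1 is tilted (its red wire at z 57–69) and stretched with 7 N, about 35 mm. The tip is 13 mm beyond the pin, at (483,440) in the crop just above the brass. Lower it and ease back.

```bash
python3 -m crank '[[0,0,-1,6,0,0,0],[0,0,-1,12,0,0,0],[0,0,-1,18,0,0,0],[0,0,-1,24,0,0,0],[0,0,-1,29,0,0,0],[0,0,-1,29,0,0,0],[0,0,-1,29,0,0,0]]'; python3 see.py v5|grep -v "(";  python3 -m crank '[[0,0,4,0,0,0,0],[0,0,8,0,0,0,0],[0,0,12,0,0,0,0],[0,0,16,0,0,0,0],[0,0,20,0,0,0,0],[0,0,22,0,0,0,0],[0,0,22,0,0,0,0]]'; python3 see.py v6; python3 plan.py
```

```text
clock: 34.0
eef_pos: [590.0, 17.5, 90.2]
eef_rot: [3.141, 0.0, -0.165]
wrist_force: [-1.3, -5.9, -1.5]
finger_gap: 21.8
finger_force: 60.0
[590.   17.5  90.2] [-1.3 -5.9 -1.5]
red ex 480 159 [483.1 512.6 528.1] [ 34.7  79.1 128.2] [20.5 40.4 44. ]
red ex 545 133 [565.9 582.2 607.8] [ 88.5 123.7 163.9] [ 26.9  41.9 286.3]
clock: 34.75
eef_pos: [586.4, -4.3, 90.5]
eef_rot: [-3.141, -0.0, -0.165]
wrist_force: [0.4, 0.4, -1.7]
finger_gap: 21.9
finger_force: 60.0
[586.4  -4.3  90.5] [ 0.4  0.4 -1.7]
(-20, -8) 261 x [-21.6   8.   22.8] y [-17.3  14.1  30.4]
(-40, -30) 4 x [0.7 2.4 3.9] y [3.  5.4 6.9]
(-50, -40) 90 x [-12.7   4.1  18. ] y [-10.3  12.2  28.8]
(-58, -50) 40 x [-11.9   3.9  17.5] y [-18.    6.1  24.6]
(-64, -58) 7 x [-0.5  2.2  3.9] y [ 1.7  5.7 16.3]
(-72, -64) 3 x [-0.3  2.1  3.1] y [11.  13.4 17.2]
(-80, -72) 5 x [-24.8 -23.4 -20.6] y [-18.7  10.8  23.1]
view dir (x,y) [0.42 0.91]
red ex 480 159 [494.4 512.9 528.6] [ 36.5  80.2 127.4] [21.9 40.3 44.3]
red ex 545 164 [563.5 582.4 597.9] [ 75.1 113.7 157.8] [ 28.1  42.2 286.1]
at [586.4  -4.2  90.5] [-3.141 -0.    -0.165] t 34.8 gap 21.5
```

Hook 1 is holding: its red end moved 31 mm and the wrist force is zero. Centre the toe in the eye, lift out, and move over eye 2.

```bash
python3 -m crank '[[0,0,3,0,0,0,0],[0,0,6,0,0,0,0],[0,0,6,0,0,0,0],[0,0,6,-5,0,0,0],[0,0,6,-12,0,0,0],[0,0,6,-20,0,0,0],[0,0,6,-30,0,0,0],[0,0,6,-45,0,0,0],[0,0,6,-62,0,0,0],[0,0,6,-62,0,0,0]]'; python3 see.py v7|grep -v "("; python3 -c "
import numpy as np
ex=np.array([np.cos(-.165),np.sin(-.165)]);ey=np.array([-ex[1],ex[0]]);print(511*ex+56.3*ey)"; python3 plan.py 513.3 -28.4 152 -.165
```

```text
clock: 35.8
eef_pos: [586.5, -10.1, 155.4]
eef_rot: [-3.141, -0.004, -0.165]
wrist_force: [0.3, 0.5, -2.0]
finger_gap: 21.8
finger_force: 60.0
[586.5 -10.1 155.4] [ 0.3  0.5 -2. ]
red ex 480 163 [496.1 512.6 529.3] [ 37.2  79.1 127.5] [25.4 40.1 44.3]
red ex 545 175 [564.9 581.9 597.2] [ 70.5 108.2 157.4] [ 27.   42.1 192.1]
[513.30718582 -28.39758773]
at [585.9 -10.1 153.7] [-3.141e+00 -2.000e-03 -1.650e-01] t 35.85 gap 22.0
[-68.6  30.    1.5] [-0.    -0.002 -0.   ]
```

```bash
python3 -m crank '[[0,-20,8,0,0,0,0],[0,-45,20,0,0,0,0],[0,-68.5,30,0,0,0,0],[0,-68.5,30,0,0,0,0],[0,-68.5,30,0,0,0,0],[0,-68.5,30,0,0,0,0]]'; python3 see.py v8; python3 plan.py 513.3 -28.4 152 -.165
```

```text
clock: 36.45
eef_pos: [513.4, -28.3, 152.2]
eef_rot: [-3.142, 0.0, -0.165]
wrist_force: [0.2, 0.1, -1.0]
finger_gap: 22.0
finger_force: 60.0
[513.4 -28.3 152.2] [ 0.2  0.1 -1. ]
(-20, -8) 250 x [-21.3   7.9  22.7] y [-18.4  13.6  30.5]
(-40, -30) 7 x [-1.6  1.5  5.1] y [2.5 5.2 7.4]
(-50, -40) 14 x [-1.2  2.9  4.7] y [1.9 4.5 5.9]
(-58, -50) 10 x [1.1 2.9 5.3] y [1.2 4.7 6.7]
(-64, -58) 13 x [0.2 2.3 5.3] y [ 2.9  8.7 19.8]
(-72, -64) 12 x [-1.1  2.5  4.5] y [ 1.9 11.3 17.4]
view dir (x,y) [0.46 0.89]
red ex 480 170 [487.3 512.9 530. ] [ 37.5  78.  127.5] [ 18.8  40.8 321.7]
red ex 545 192 [549.8 580.8 597.1] [ 56.7 103.9 156.4] [14.4 41.6 45.6]
at [513.5 -28.2 152.2] [-3.142  0.    -0.165] t 36.5 gap 21.9
[-0.1  0.2  0.2] [-0.  0.  0.]
```

Everything lines up as it did for spring 1, so I'll run the same sequence: insert, then engage.

```bash
python3 -m crank '[[0,0,0,15,0,0,0],[0,0,0,30,0,0,0],[0,0,0,40,0,0,0],[0,0,0,45,0,0,0],[0,0,0,45,0,0,0]]'; python3 -m crank '[[0,0,0,5,0,0,0],[0,0,0,10,0,0,0],[0,0,0,16,0,0,0],[0,0,0,16,0,0,0]]';python3 plan.py
```

```text
clock: 37.0
eef_pos: [512.9, -28.3, 106.9]
eef_rot: [3.142, 0.001, -0.165]
wrist_force: [0.4, -0.1, -0.3]
finger_gap: 21.5
finger_force: 60.0
clock: 37.4
eef_pos: [512.5, -28.4, 90.7]
eef_rot: [3.142, 0.001, -0.165]
wrist_force: [1.0, 0.2, -0.4]
finger_gap: 21.7
finger_force: 60.0
at [512.5 -28.4  90.7] [ 3.142e+00  1.000e-03 -1.650e-01] t 37.4 gap 21.7
```

```bash
python3 -m crank '[[0,0,-6,0,0,0,0],[0,0,-12,0,0,0,0],[0,0,-17,0,0,0,0],[0,0,-20,0,0,0,0],[0,0,-23,0,0,0,0],[0,0,-26,0,0,0,0],[0,0,-26,0,0,0,0],[0,0,-26,0,0,0,0]]' 60; python3 see.py v9|grep -v "("
```

```text
clock: 38.2
eef_pos: [517.2, -2.9, 91.5]
eef_rot: [3.141, -0.0, -0.165]
wrist_force: [-0.3, -2.1, -0.1]
finger_gap: 21.9
finger_force: 60.0
[517.2  -2.9  91.5] [-0.3 -2.1 -0.1]
red ex 480 139 [496.  514.7 529.9] [ 52.1  90.2 131.8] [ 25.9  41.  286.6]
red ex 545 190 [548.  580.4 596.7] [ 58.4 103.9 156.9] [12.2 41.9 45.6]
```

```bash
python3 -m crank '[[0,0,0,-6,0,0,0],[0,0,0,-12,0,0,0],[0,0,0,-18,0,0,0],[0,0,0,-23,0,0,0],[0,0,0,-28,0,0,0],[0,0,0,-28,0,0,0]]'; python3 -m crank '[[0,0,-6,0,0,0,0],[0,0,-12,0,0,0,0],[0,0,-18,0,0,0,0],[0,0,-24,0,0,0,0],[0,0,-29,0,0,0,0],[0,0,-33,0,0,0,0],[0,0,-33,0,0,0,0],[0,0,-33,0,0,0,0]]'; python3 see.py v10|grep -v "("
```

```text
clock: 38.85
eef_pos: [517.4, -2.8, 120.2]
eef_rot: [-3.142, -0.001, -0.165]
wrist_force: [-0.1, -2.7, -2.5]
finger_gap: 21.8
finger_force: 60.0
clock: 39.65
eef_pos: [522.5, 29.9, 119.1]
eef_rot: [3.14, 0.001, -0.165]
wrist_force: [0.1, -8.0, -3.6]
finger_gap: 21.8
finger_force: 60.0
[522.5  29.9 119.1] [ 0.1 -8.  -3.6]
red ex 480 144 [483.  513.9 528.7] [ 76.5 123.7 165.9] [ 29.1  67.5 164.8]
red ex 545 183 [556.7 580.9 597.2] [ 65.7 106.4 156.7] [21.  41.8 45.8]
```

```bash
python3 -m crank '[[0,0,0,6,0,0,0],[0,0,0,12,0,0,0],[0,0,0,18,0,0,0],[0,0,0,24,0,0,0],[0,0,0,29,0,0,0],[0,0,0,29,0,0,0],[0,0,0,29,0,0,0]]'; python3 -m crank '[[0,0,4,0,0,0,0],[0,0,8,0,0,0,0],[0,0,12,0,0,0,0],[0,0,16,0,0,0,0],[0,0,20,0,0,0,0],[0,0,24,0,0,0,0],[0,0,24,0,0,0,0]]'; python3 see.py v11; python3 plan.py
```

```text
clock: 40.4
eef_pos: [522.6, 29.8, 90.2]
eef_rot: [3.141, 0.0, -0.165]
wrist_force: [0.8, -7.1, -1.4]
finger_gap: 21.5
finger_force: 60.0
clock: 41.1
eef_pos: [518.6, 5.8, 90.5]
eef_rot: [-3.141, 0.0, -0.166]
wrist_force: [0.5, 1.1, -1.0]
finger_gap: 21.8
finger_force: 60.0
[518.6   5.8  90.5] [ 0.5  1.1 -1. ]
(-20, -8) 248 x [-20.7   8.8  22.9] y [-17.6  14.9  30.1]
(-40, -30) 2 x [0.2 2.3 4.3] y [3.2 3.4 3.6]
(-50, -40) 99 x [-13.    4.8  18.3] y [-13.2  10.9  28.3]
(-58, -50) 38 x [-10.7   4.6  18.1] y [-19.9   5.5  25.9]
(-64, -58) 7 x [-0.4  1.7  3.5] y [-0.1  7.3 20.3]
(-72, -64) 8 x [-1.8  2.7  3.8] y [12.5 17.1 19.5]
(-80, -72) 6 x [-16.5  12.6  22.1] y [-32.7  -9.7   5.1]
view dir (x,y) [0.47 0.88]
red ex 480 170 [489.3 514.3 533.9] [ 73.  113.4 172. ] [ 22.9  42.7 286.4]
red ex 545 186 [548.6 580.6 597.1] [ 51.2 105.  156.8] [12.2 41.9 45.1]
at [518.7   6.   90.5] [-3.141 -0.    -0.166] t 41.15 gap 21.6
```

Hook 2 appears to hold too, with zero back force. Centre the toe in the eye, lift out, and check both hooks.

```bash
python3 -m crank '[[0,0,3,0,0,0,0],[0,0,5,0,0,0,0],[0,0,5,0,0,0,0],[0,0,5,-5,0,0,0],[0,0,5,-12,0,0,0],[0,0,5,-20,0,0,0],[0,0,5,-30,0,0,0],[0,0,5,-45,0,0,0],[0,0,5,-90,0,0,0],[0,0,5,-125,0,0,0]]'; python3 -m crank '[[0,0,0,0,0,0,0],[0,0,0,0,0,0,0]]'; python3 see.py v12|grep -v "("; python3 plan.py 511 336.7 215 -.26
```

```text
clock: 42.15
eef_pos: [517.8, 1.2, 218.2]
eef_rot: [-3.141, -0.001, -0.165]
wrist_force: [0.3, -0.5, -1.0]
finger_gap: 21.6
finger_force: 60.0
clock: 42.35
eef_pos: [517.9, 1.2, 216.0]
eef_rot: [-3.141, -0.001, -0.165]
wrist_force: [0.8, -1.0, -1.2]
finger_gap: 21.9
finger_force: 60.0
[517.9   1.2 216. ] [ 0.8 -1.  -1.2]
red ex 480 189 [482.6 513.1 537.8] [ 64.9 109.2 156.7] [ 19.3  42.5 432.4]
red ex 545 183 [547.5 580.9 596.8] [ 63.5 105.5 156.4] [ 23.3  42.1 176.2]
at [517.5   1.2 214.9] [ 3.141e+00  1.000e-03 -1.650e-01] t 42.4 gap 21.8
[ -61.5 -329.8   -0. ] [0.    0.001 0.095]
```

View pics/v12.png

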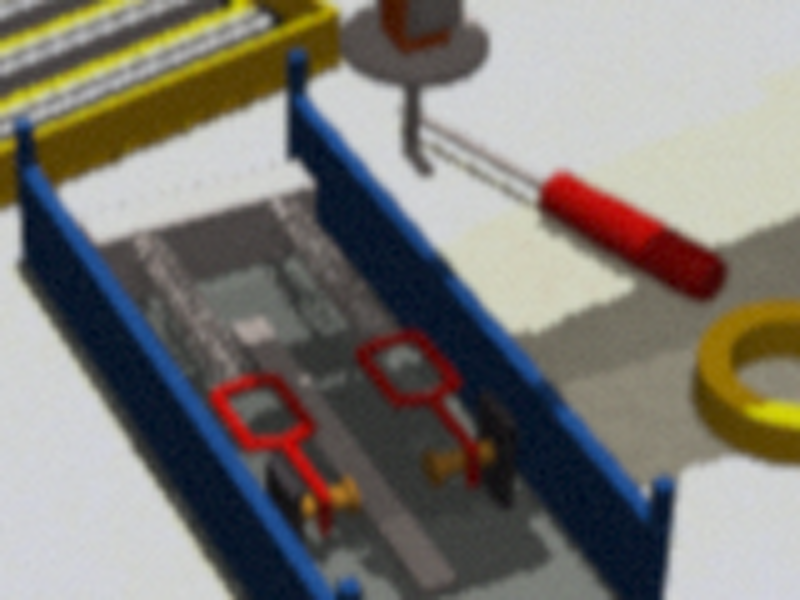

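Both hook tips are over the far side of their pins, at (325,520) and (473,475). I'll take the puller back above the stand.

```bash
python3 -m crank '[[0,-61.5,-330,0,0,0,0.1],[0,-61.5,-330,0,0,0,0.1],[0,-61.5,-330,0,0,0,0.1],[0,-61.5,-330,0,0,0,0.1],[0,-61.5,-330,0,0,0,0.1],[0,-61.5,-330,0,0,0,0.1],[0,-61.5,-330,0,0,0,0.1],[0,-61.5,-330,0,0,0,0.1],[0,-61.5,-330,0,0,0,0.1],[0,-61.5,-330,0,0,0,0.1]]';python3 -m crank '[[0,0,0,0,0,0,0],[0,0,0,0,0,0,0],[0,0,0,0,0,0,0]]'; python3 - <<'E'
from h import *; from toe import toe
s=manip.read_state(); p,d,c=grab("scene"); toe(p,d,c,s["eef_pos"],s["eef_rot"][2])
X=cloud(d,c); H=hsv(p); h,sa=H[...,0].astype(int),H[...,1]
m=(d>0)&(np.abs(X[...,0]-510)<50)&(np.abs(X[...,1]-336)<50)&(h>40)&(h<100)&(sa>60)&(np.abs(X[...,2]-70)<4)
if m.any(): print("rim in scene",m.sum(),cv2.minAreaRect(X[m][:,:2].astype(np.float32)))
p,d,c=grab("top"); X=cloud(d,c); sa=hsv(p)[...,1]
m=(X[...,2]>14)&(X[...,2]<30)&(sa<90)&(np.abs(X[...,0]-506)<120)&(np.abs(X[...,1]+348)<90)&(d>0)
for b in blobs(m,60): print("bar",b.sum(),cv2.minAreaRect(X[b][:,:2].astype(np.float32)),np.median(X[b][:,2]))
cv2.imwrite("pics/top9.png",p[:,:,::-1])
E
python3 plan.py 511 336.8 86 -.262
```

```text
clock: 43.4
eef_pos: [511.4, 335.8, 214.6]
eef_rot: [3.14, 0.001, -0.266]
wrist_force: [-0.6, -1.7, -1.2]
finger_gap: 21.5
finger_force: 60.0
clock: 43.7
eef_pos: [511.6, 336.2, 215.6]
eef_rot: [-3.141, -0.0, -0.266]
wrist_force: [0.5, 0.2, -0.0]
finger_gap: 21.7
finger_force: 60.0
(-20, -8) 421 x [-19.4   9.4  23.3] y [-20.9  14.7  29.8]
(-40, -30) 1 x [1.9 1.9 1.9] y [3.8 3.8 3.8]
(-50, -40) 21 x [-2.3  2.   3.8] y [-0.1  4.   4.8]
(-58, -50) 17 x [-1.1  1.8  3.5] y [0.1 4.6 6.1]
(-64, -58) 29 x [-1.3  1.8  3.9] y [ 3.1 10.7 19. ]
(-72, -64) 16 x [-2.   1.5  3.4] y [ 1.9 11.5 18.3]
view dir (x,y) [0.62 0.78]
rim in scene 468 ((511.9508361816406, 339.0003662109375), (62.77958297729492, 63.248619079589844), 75.11328887939453)
bar 666 ((507.61920166015625, -417.1017761230469), (225.72674560546875, 19.758312225341797), 2.8241794109344482) 22.2641188999116
bar 651 ((504.647216796875, -328.5296630859375), (225.17514038085938, 19.172176361083984), 3.0969088077545166) 22.308528765949042
bar 620 ((506.5618591308594, -371.861083984375), (225.85415649414062, 18.700408935546875), 2.9624528884887695) 22.650978679259705
bar 656 ((502.1815185546875, -284.2867431640625), (227.32786560058594, 18.24468994140625), 3.4212865829467773) 22.332652287284596
at [511.6 336.5 215.6] [-3.141 -0.    -0.266] t 43.8 gap 22.0
[-7.000e-01 -1.000e-01  1.296e+02] [-0.    -0.    -0.004]
```

All four bars are still in the tray and the shank is over the stand opening. Lower it in.

```bash
python3 -m crank '[[0,-0.5,0,30,0,0,0],[0,-0.5,0,60,0,0,0],[0,-0.5,0,75,0,0,0],[0,-0.5,0,90,0,0,0],[0,-0.5,0,105,0,0,0],[0,-0.5,0,115,0,0,0],[0,-0.5,0,122,0,0,0],[0,-0.5,0,126,0,0,0],[0,-0.5,0,128,0,0,0],[0,-0.5,0,128,0,0,0]]'; python3 -m crank '[[0,0,0,1,0,0,0],[0,0,0,1,0,0,0]]'
```

```text
clock: 44.8
eef_pos: [511.1, 337.0, 87.7]
eef_rot: [-3.141, -0.0, -0.265]
wrist_force: [-0.1, -0.5, -1.4]
finger_gap: 21.5
finger_force: 60.0
clock: 45.0
eef_pos: [511.1, 337.0, 86.7]
eef_rot: [-3.141, -0.0, -0.265]
wrist_force: [1.0, 0.2, -1.2]
finger_gap: 21.7
finger_force: 60.0
```

Down another 2 mm, release and withdraw.

```bash
python3 -m crank '[[0,0,0,1,0,0,0],[0,0,0,2,0,0,0],[0,0,0,2,0,0,0],[48,0,0,2,0,0,0],[48,0,0,2,0,0,0],[48,0,0,2,0,0,0],[48,0,0,2,0,0,0],[48,0,0,2,0,0,0],[48,0,0,2,0,0,0]]'; python3 -m crank '[[48,0,0,-20,0,0,0],[48,0,0,-50,0,0,0],[48,0,0,-90,0,0,0],[48,0,0,-130,0,0,0],[48,0,0,-170,0,0,0],[48,0,0,-194,0,0,0],[48,-32,0,-194,0,0,0],[48,-32,0,-194,0,0,0],[48,-32,0,-194,0,0,0]]'; python3 stand.py s2 | grep -v "4[0-9][0-9]\.[0-9]\]\|39[0-9]\.[0-9]\]"; python3 - <<'E'
from h import *
p,d,c=grab("top"); cv2.imwrite("pics/top10.png",p[:,:,::-1])
E
```

```text
clock: 45.9
eef_pos: [511.0, 336.9, 84.4]
eef_rot: [-3.142, 0.0, -0.265]
wrist_force: [0.4, -0.0, 0.5]
finger_gap: 45.8
finger_force: 0.0
clock: 46.8
eef_pos: [479.9, 345.4, 278.6]
eef_rot: [-3.141, -0.0, -0.264]
wrist_force: [-0.2, -0.9, -0.0]
finger_gap: 44.8
finger_force: 0.0
handle top 743 [array([511.08, 337.3 ]), array([21.24, 22.11]), np.float64(75.2)] [127.4 129.1 130.5]
handle 837 [array([511.09, 337.3 ]), array([21.24, 22.13]), np.float64(75.2)] [103.  129.  130.5]
collar 2355 [array([510.46, 336.75]), array([59.63, 60.99]), np.float64(75.65)] [72.7 74.2 75.5]
green rim 177 [array([540.55, 353.02]), array([13.71, 29.38]), np.float64(26.62)] [67.8 69.  70.5]
green rim 196 [array([527.54, 307.89]), array([31.37, 14.73]), np.float64(31.68)] [67.9 69.3 70.6]
green rim 201 [array([486.56, 323.44]), array([22.34, 20.8 ]), np.float64(75.83)] [68.  69.2 70.6]
green rim 175 [array([489.64, 364.17]), array([30.44, 14.44]), np.float64(38.43)] [67.8 69.2 70.6]
foot 2485 [array([509.51, 336.91]), array([89.58, 89.76]), np.float64(76.1)] [3.9 5.3 6.7]
```

View pics/top10.png

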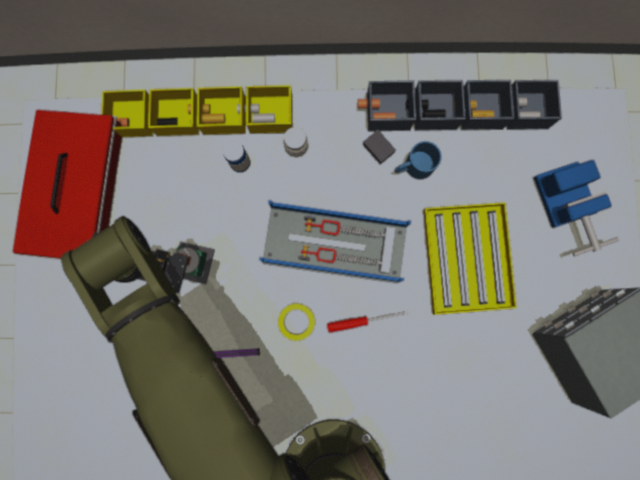

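The four bars are in the tray (437–502, 258), both hooks sit on their pins (308,226) and (305,252), and the puller is seated in its stand at the same height as at the start. The bystanders haven't moved. Hand in.

```bash
python3 -c "
from cell import manip; print(manip.sign_off())"
```

```text
the job is handed in; nothing more can be done
None
```

I handed the job in at about 47 s on the robot's clock: all four bars lie flat in the tray, both springs are hooked over their pins, the puller hangs upright in its stand and the bystanders look unmoved; no verdict came back.

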